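Right the tipped jar and slant the rolling pin out of the short drawer

ROBOT

A 6-joint arm with a two-finger parallel gripper is mounted at the origin on the work surface. World frame = base frame: x ahead of the robot, y to its left, z up, the work surface at z = 0. Lengths are in m, angles in rad, forces in N, time in s.
With the tool pointing down it reaches from about 0.25 to 0.775 m from the base axis. Payload 4 kg.
Tool frame: the origin (TCP) lies midway between the tips of the shut fingers; the grasp point (between the pads) lies 19 mm behind it; z points along the fingers, y is the line along which they close (so a half turn about z gives the same grasp; the last joint's range is limited). The gripper opens to 94 mm and grips with 3 to 60 N. Pads are 16 mm wide; open, the fingers measure 119 mm over their backs; the gripper's body (75 mm by 177 mm) begins 78 mm behind the grasp point.
Start: joints at [1.128, 0.087, 1.371, -0, 1.684, -0.103], TCP at [0.183, 0.519, 0.181] pointing down, gripper open.
Joint ranges: [-3.1, 3.1], [-0.76, 2.03], [0.27, 2.55], [-1.08, 4.22], [0.17, 2.65], [-2.57, 2.57]. Speed limits (rad/s): [2.79, 2.79, 3.14, 3.14, 3.14, 3.14].

INTERFACE

Orientations are given as [roll, pitch, yaw] about the fixed x, y, z axes, in that order (R = Rz(yaw) Ry(pitch) Rx(roll)).
In Python, from bench import robot gives the robot as it stands.
- The arm moves only by the tool servo_tool, never from a script. Its argument "moves" is a list of rows, each a list of 5 numbers: the shift along the tool's x, y, z in units of 25 mm (1.0 is 25 mm), then the turn about the tool's z in units of 6 degrees (1.0 is 6 degrees), then the closure, from 0 (fully open) to 1 (shut). In form: [[dx, dy, dz, yaw, gripper], ...]. A call has 1 to 10 rows; each row is the pose to reach, as a shift and turn from the pose commanded when the call began, along the tool's axes at that moment; what a row does not reach only later rows make up. A row lasts 1/12 s, in which the tool goes at most 41.7 mm and 7.16 degrees, less where a joint would pass 70% of its speed; a pose out of reach is approached as far as the arm can. A call with a gripper value outside its range is refused whole. The fingers move at their own pace and stop on an object; the grip force is fixed at half the most. Time passes only in rows, so rows that repeat a pose let the fingers close. It gives the time, the measured TCP pose, the force, the opening and the grip force at its end, in the units of the state.
- robot.get_obs(): the state, without advancing time (a new reading comes with each control period).
- robot.snapshot(name): name is "scene" or "top" or "wrist"; returns a dict with "image" (400x640x3 uint8, blue, green, red), "fx", "fy", "cx", "cy" (pixels), "k1" (the pictures are not rectified: a ray, as slopes to the right and down, at radius r is drawn at 1 + k1 r^2 times it, then the intrinsics apply), "eye" and "orientation" of the camera in the world; the wrist camera has in their place "T_tool_cam" (4x4, takes a point from camera to tool coordinates, whose origin is the TCP and whose axes are the flange's). Camera axes: x right, y down, z forward; pixel columns grow to the right and rows downward; lengths in m; the calibration is good to about 2 mm. A picture is of the moment at which its call begins: read the wrist's pose just before it. There is no depth.
- robot.close_job(): hands the job in; it is judged then, once.
The state is a dict: "time": time; "joint_positions": joint angles; "qvel": joint speeds; "joint_torque": joint torques, N m; "tool_pos": TCP position; "ee_rot": TCP orientation; "wrist_force": force on the tool from outside, world axes, zero at the start; "wrist_torque": the same for the moment, N m; "width": finger opening in m; "finger_force": force on a finger pad.
Only numpy, scipy, OpenCV 4.12 (cv2) and the standard library are available. Lean on these libraries where they do the work, as an engineer would, in place of code of your own. Each camera call takes 0.05 s, during which the arm holds its last target. There are 200 camera calls.

TASK

The tall square spice jar has tipped out of its row and lies across the rolling pin in the pulled-out drawer: stand it upright on the drawer floor again in the gap between its two low round neighbours, and let go of it. The drawer is already out to its stop and its opening is shorter than the rolling pin, so then take the pin out at a slant, front end first, and finish with the gripper still holding it in the air, the whole pin well above the level of the chest top and touching nothing else. Leave the tins standing and the utensils lying where they are, do not push the drawer shut and do not disturb the other things on the counter.

Things in the scene. Friction and masses are not known exactly. Their poses are not given: they have to be found in the camera images.
- chest: low painted drawer chest on the counter, fixed: 360 deep (x), 300 wide (y), wooden top 372 x 320, top face 138 high. Origin: centre of its underside; z up; -x is the front, where the drawer is pulled out; +y is the jar-lane side. The top board's front edge is at x=-0.186, its underside at z=0.122: with the drawer at its stop the clear opening between that edge and the front panel is 199 long
- drawer_in (a point): point of the drawer floor at the inner face of its front panel, halfway across (chest frame -0.385, 0, 0.026 at the start); axes as the chest's. Front panel 18 thick, top edge 106 above the floor, two knobs outside; drawer floor 338 long, side and rear walls 50 high, inner side faces at y=+-0.130
- lane_in (a point): point of the drawer floor at the inner face of the front panel, on the centre line of the jar lane; axes as the chest's. The lane is 54 wide, between the drawer's +y side wall and a divider. Two dividers, 6 thick and 42 high, run the drawer's length: in the chest frame at y=0.073 (lane | pin) and y=-0.043 (pin | utensils), so the pin's compartment is 110 wide
- drawer (a joint): slide of the drawer, m: 0 = fully out at its stop (start), grows as it is pushed shut; about 8 N friction
- pin: wooden rolling pin, 0.24 to 0.45 kg, balanced at its middle, 320 long: barrel 42 diameter x 200 long, at each end a 60 long handle at most 25 thick. Origin: on the barrel surface, below the middle at the start (turns with the pin); x is its long axis. Lies on the drawer floor in the middle compartment along the drawer's depth, its rear third under the top board
- pin_mid (a point): middle of the pin on its axis (21 above the drawer floor at the start)
- pin_end_a (a point): tip of the pin's handle nearer the drawer's front panel, on the axis, 160 from pin_mid
- pin_end_b (a point): tip of the pin's other handle (under the top board at the start), on the axis, 160 from pin_mid
- jar: tall square glass spice jar with round steel lid, 0.11 to 0.22 kg, 40 x 40 x 88 (glass to 74, then lid 39 diameter). Origin: centre of its base; z runs from base to lid. At the start it lies level across the lane divider and the pin's barrel, flat side down, underside 42 above the drawer floor, base towards the lane, lid towards the utensil side
- tin_a: low round steel tin, 49 diameter x 42 high, standing in the jar lane; the neighbour of the gap on the drawer-front side. Origin: centre of its base, z up. tin_a and tin_b stand 108 to 112 apart, so the gap between them is about 60 wide, its middle halfway between them
- tin_b: same tin, neighbour of the gap on the chest side. Origin: centre of its base, z up
- tin_c: same tin, behind tin_b in the lane, partly or wholly under the top board. Origin: centre of its base, z up
- spoon: wooden spoon, 240 long, lying in the utensil compartment; bystander. x is its long axis
- muddler: dark wooden bar muddler, 180 long, lying in the utensil compartment; bystander. x is its long axis
- bucket: silver two-handled champagne bucket, 190 high, 240 across the handles, on the counter; bystander. Origin: centre of its base
- cakestand: white cake stand, 230 diameter, 102 high; bystander. Origin: centre of its base
- mill: dark wooden pepper mill, 54 diameter, 168 high; bystander. Origin: centre of its base
- bowl: white bowl, 150 diameter, 70 high; bystander. Origin: centre of its base

How it is judged:
By the outcome, as a careful person would: the job done as asked, in the order asked, and still so for the second after the job is handed in, while the arm keeps its last pose, push and grip.
It also fails if it takes over 61 s, if anything falls off the work surface, if the arm or the gripper's body presses on something with over 40 N, if the wrist force passes 120 N, or if a joint passes its speed limit or range.

## Working session

There is one attempt and no reset: what is moved stays moved. The work goes in short steps, Python scripts to look and compute and a tool call to move; the robot and the scene stay as the last step left them, time stands still between calls to the robot, and variables do not carry over. Pictures are saved under pics/ and viewed, at most 10 in all, crops included, and the job is handed in when it is done.

Besides the shell and the picture viewer there is one more tool, called after ">>>" by a JSON object that holds its "op" and its "data", one argument or row to a line. servo_tool: Moves the arm, as the interface text tells. Its arguments: {"type":"object","properties":{"moves":{"type":"array"}},"required":["moves"]}

```bash
ls; mkdir -p pics
cat > h.py <<'E'
import numpy as np, cv2, json
from scipy.spatial.transform import Rotation as R
from bench import robot
def cam(s, obs=None):
    if 'T_tool_cam' in s:
        T=np.eye(4); T[:3,:3]=rot(obs['ee_rot']).as_matrix(); T[:3,3]=obs['tool_pos']
        T=T@np.array(s['T_tool_cam'])
        return T[:3,3],T[:3,:3]
    o=np.array(s['orientation'])
    return np.array(s['eye']), (o if o.shape==(3,3) else rot(o).as_matrix())
def rot(o):
    o=np.array(o,float)
    return R.from_euler('xyz',o) if o.size==3 else (R.from_quat(o) if o.size==4 else R.from_matrix(o))
def ray(c,uv):
    d=np.array([(uv[0]-c['cx'])/c['fx'],(uv[1]-c['cy'])/c['fy']]); p=d.copy()
    for _ in range(20): p=d/(1+c['k1']*(p@p))
    v=c['R']@np.array([p[0],p[1],1]); return v/np.linalg.norm(v)
def proj(c,P):
    q=c['R'].T@(np.array(P)-c['C']); p=q[:2]/q[2]; p=p*(1+c['k1']*(p@p))
    return np.array([p[0]*c['fx']+c['cx'],p[1]*c['fy']+c['cy']])
def onz(c,uv,z):
    d=ray(c,uv); return c['C']+d*(z-c['C'][2])/d[2]
def tri(obsv):
    A=np.zeros((3,3));b=np.zeros(3);L=[]
    for c,uv in obsv:
        d=ray(c,uv);M=np.eye(3)-np.outer(d,d);A+=M;b+=M@c['C'];L.append((M,c['C']))
    X=np.linalg.solve(A,b); return X,[np.linalg.norm(M@(X-C)) for M,C in L]
def snap(name,tag):
    obs=robot.get_obs(); s=robot.snapshot(name); C,Rm=cam(s,obs)
    cv2.imwrite(f'pics/{tag}.png',s['image'])
    c=dict(fx=s['fx'],fy=s['fy'],cx=s['cx'],cy=s['cy'],k1=s['k1'],C=C.tolist(),R=Rm.tolist())
    json.dump(c,open(f'pics/{tag}.json','w')); return c
def load(tag):
    c=json.load(open(f'pics/{tag}.json')); c['C']=np.array(c['C']);c['R']=np.array(c['R']); return c
E
python3 - <<'E'
from h import *
o=robot.get_obs(); print(o)
for n in ['scene','top','wrist']:
    c=snap(n,n+'0'); print(n,c['fx'],c['k1'],np.round(c['C'],3))
a=[cv2.imread(f'pics/{n}0.png') for n in ['scene','top']]
E
```

```text
pics
{'time': 0.0, 'joint_positions': array([ 1.12793032e+00,  8.79451673e-02,  1.37226300e+00, -2.73508470e-05,
        1.68359145e+00, -1.03114038e-01]), 'qvel': array([-0.00159015,  0.00049377,  0.00172673, -0.00113541, -0.00054103,
       -0.00041481]), 'joint_torque': array([ 3.24029616e-04, -3.40184247e+01, -3.02428508e+01,  7.17960577e-02,
        3.30745254e-02, -1.74248253e-04]), 'tool_pos': array([0.18304798, 0.51799931, 0.17940518]), 'ee_rot': array([-3.13939462e+00, -2.00125582e-04,  2.80183742e+00]), 'wrist_force': array([-0.11067025,  0.77053671,  0.09106788]), 'wrist_torque': array([ 0.02679555, -0.00905278, -0.04857208]), 'finger_force': 0.0, 'width': 0.09382618741741504}
scene 448.31150813452234 -0.03752380644323649 [ 1.348 -0.083  1.123]
top 467.65918134684404 0.037090947758691255 [0.331 0.037 1.312]
wrist 307.31922153759064 0.003525001178400104 [0.113 0.544 0.383]
```

View pics/top0.png

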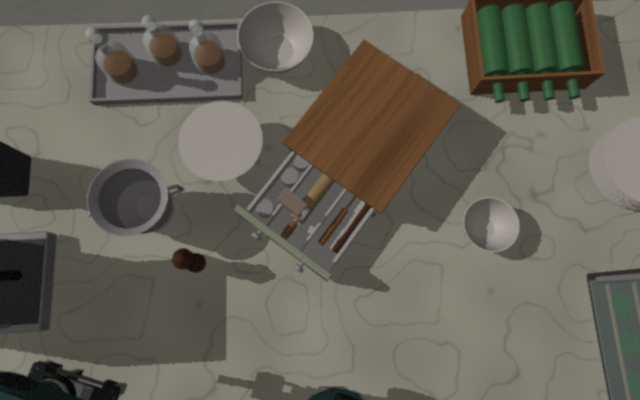

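View pics/scene0.png

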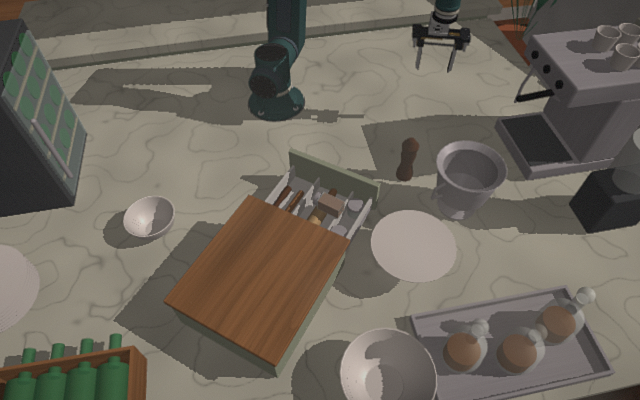

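Run:
```python
from h import *
t=cv2.imread('pics/top0.png'); s=cv2.imread('pics/scene0.png')
a=cv2.resize(t[135:285,225:400],None,fx=4.5,fy=4,interpolation=cv2.INTER_CUBIC)
a=cv2.resize(t[135:285,225:400],None,fx=4,fy=4,interpolation=cv2.INTER_CUBIC)
cv2.imwrite('pics/top0c.png',np.clip(a*1.5,0,255).astype(np.uint8))
b=cv2.resize(s[145:255,255:395],None,fx=5,fy=5,interpolation=cv2.INTER_CUBIC)
cv2.imwrite('pics/scene0c.png',np.clip(b*1.5,0,255).astype(np.uint8))
c=load('top0'); 
P=np.array([onz(c,uv,0.138)[:2] for uv in [(366,41),(461,103),(380,213),(284,143)]])
print(P, [np.linalg.norm(P[i]-P[(i+1)%4]) for i in range(4)])
# order: back-left(+y), back-right, front-right, front-left
L=np.array([[.186,.16],[.186,-.16],[-.186,-.16],[-.186,.16]])
m=P.mean(0); H=(L-L.mean(0)).T@(P-m); U,S,Vt=np.linalg.svd(H); Rm=Vt.T@np.diag([1,np.linalg.det(Vt.T@U.T)])@U.T
th=np.arctan2(Rm[1,0],Rm[0,0]); print(m,th,np.degrees(th)); print((L@Rm.T+m-P))
cs=load('scene0')
for p in L@Rm.T+m: print(proj(cs,[*p,.138]))
```

```text
[[ 1.02225916 -0.13471627]
 [ 0.827632   -0.37548174]
 [ 0.5396814  -0.13696462]
 [ 0.73871392  0.10121348]] [np.float64(0.3095928677772277), np.float64(0.3739063645285052), np.float64(0.31039129044757835), np.float64(0.3688641435682176)]
[ 0.78207162 -0.13648729] -0.6908272818391196 -39.58148762187618
[[ 0.00511422  0.0030295 ]
 [-0.00415462 -0.00283516]
 [-0.00291154 -0.00432318]
 [ 0.00195194  0.00412884]]
[272.61066035 365.42907579]
[160.06395595 299.92424561]
[247.25475258 193.28003473]
[349.03322455 239.18917116]
```

View pics/top0c.png

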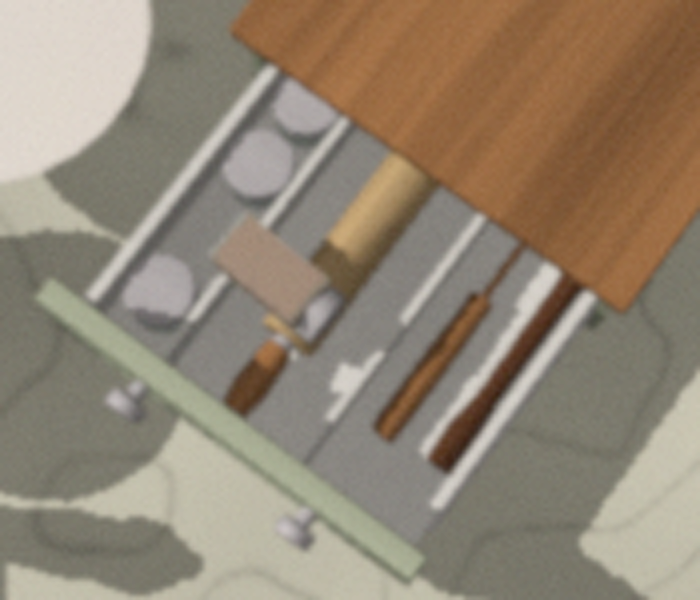

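View pics/scene0c.png

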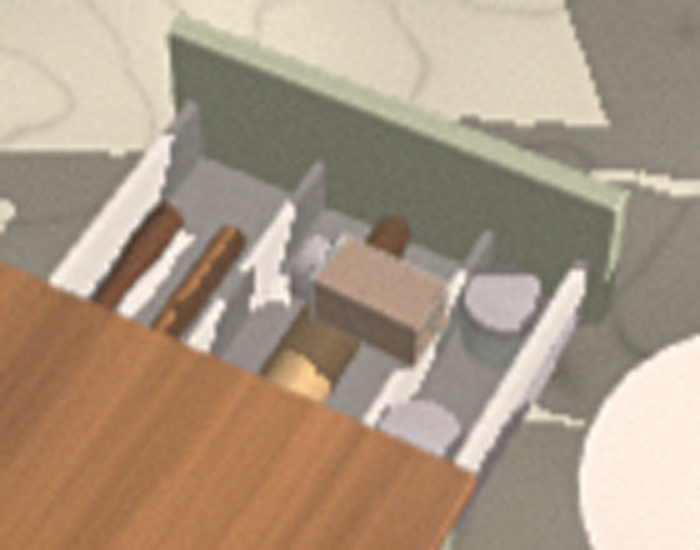

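Run:
```python
from h import *
ct=load('top0'); cs=load('scene0')
T=lambda u,v:(u/4+225-.4,v/4+135-.4); S=lambda u,v:(u/5+255-.4,v/5+145-.4)
pts={'tin_a':((158,290),(502,302)),'tin_b':((258,163),(420,430)),'jbf':((213,257),(447,285)),'jbr':((248,214),(415,325)),'jlf':((287,322),(345,238)),'jlr':((325,280),(315,290)),
'panelL':((38,288),(622,195)),'panelR':((415,575),(178,20)),'boardFL':((233,33),(475,478))}
X={}
for k,(a,b) in pts.items():
    x,e=tri([(ct,T(*a)),(cs,S(*b))]); X[k]=x; print(k,np.round(x,4),np.round(e,4))
v=X['panelL']-X['panelR']; print('panel dir as chest +y -> yaw', np.degrees(np.arctan2(v[1],v[0]))-90, np.linalg.norm(v))
v=X['tin_b']-X['tin_a']; print('tins',np.degrees(np.arctan2(v[1],v[0])),np.linalg.norm(v))
a=onz(ct,T(158,290),.068);b=onz(ct,T(258,163),.068);d=onz(ct,T(305,108),.068);print(a,b,np.linalg.norm(b-a),np.degrees(np.arctan2(*(b-a)[1::-1])))
# side walls tops z=.076, divider .068
for n,p,q,z in [('wallL',(95,295),(270,68),.076),('wallR',(437,505),(592,297),.076),('div',(195,318),(345,122),.068),('pinL',(325,245),(392,155),.055)]:
    A=onz(ct,T(*p),z);B=onz(ct,T(*q),z);print(n,A,B,np.degrees(np.arctan2(*(B-A)[1::-1])))
print('tipa',onz(ct,T(238,410),.047))
```

```text
tin_a [0.5835 0.1643 0.0665] [0.0009 0.0009]
tin_b [0.6676 0.0946 0.0738] [0.0007 0.0007]
jbf [0.5958 0.125  0.1081] [0.0007 0.0007]
jbr [0.6228 0.1006 0.112 ] [0.0005 0.0005]
jlf [0.55   0.0764 0.1068] [0.001 0.001]
jlr [0.5785 0.0519 0.0997] [0.0004 0.0004]
panelL [0.5739 0.233  0.138 ] [0.0013 0.0013]
panelR [0.3822 0.0037 0.1322] [0.0004 0.0004]
boardFL [0.7411 0.1057 0.1334] [0.0012 0.0012]
panel dir as chest +y -> yaw -39.90585269942336 0.29899799332706545
tins -39.63491548869886 0.10939744887235867
[0.58339402 0.16505061 0.068     ] [0.66908135 0.09422797 0.068     ] 0.11116728086589775 -39.57455185974768
wallL [0.58037877 0.20656416 0.076     ] [0.73429782 0.0831262  0.076     ] -38.72845334122119
wallR [ 0.42907947 -0.0152364   0.076     ] [ 0.5629795 -0.127159   0.076    ] -39.891135592553404
div [0.56292565 0.14059409 0.068     ] [0.69548433 0.03314884 0.068     ] -39.02644571848931
pinL [0.61208397 0.0508816  0.055     ] [0.67391516 0.00155289 0.055     ] -38.58274351788045
tipa [0.50195193 0.11499173 0.047     ]
```

The top and scene pictures agree. The chest is turned about -39.5°. The jar (top picture ~(292,202), faces at z≈0.107) lies across the divider with its lid toward the utensils. tin_a is at (0.583,0.165) and tin_b at (0.668,0.094), 110 apart. I'll raise the arm and go over the jar.

>>> {"op": "servo_tool", "data": {
  "moves": [
    [0, 0, -5, 2, 0],
    [0, 0, -5, 3, 0],
    [0, 0, -5, 4, 0],
    [-20.5, -12, -5, 18.7, 0],
    [-20.5, -12, -5, 18.7, 0],
    [-20.5, -12, -5, 18.7, 0],
    [-20.5, -12, -5, 18.7, 0],
    [-20.5, -12, -5, 18.7, 0],
    [-20.5, -12, -5, 18.7, 0],
    [-20.5, -12, -5, 18.7, 0]
  ]
}}

```text
time: 0.98
tool_pos: [0.3722, 0.294, 0.3054]
ee_rot: [-3.142, -0.0, 1.546]
wrist_force: [1.2, 0.3, 0.4]
width: 0.094
finger_force: 0.0
```

```bash
cat >> h.py <<'E'
def to(p,yawdeg,o=None):
    "units along tool axes from the measured pose to world TCP p and tool yaw"
    o=o or robot.get_obs(); Rm=rot(o['ee_rot']).as_matrix()
    d=Rm.T@(np.array(p)-o['tool_pos'])/.025
    y=np.degrees(np.arctan2(Rm[1,0],Rm[0,0])); dy=-((yawdeg-y+180)%360-180)/6
    print('t',round(o['time'],2),'tcp',np.round(o['tool_pos'],4),'yaw',round(y,2),'units',np.round(d,2),'turn',round(dy,2))
E
python3 -c "
from h import *
o=robot.get_obs(); print(o['ee_rot'],o['joint_positions']); to([.566,.065,.30],48)"
```

```text
[-3.14152369e+00 -9.61249274e-05  1.54599922e+00] [ 5.48803966e-01 -7.24691245e-02  1.28583822e+00  1.26138057e-04
  1.92822932e+00  5.73645204e-01]
t 0.98 tcp [0.3722 0.294  0.3054] yaw 88.58 units [-8.96  7.98  0.22] turn 6.76
```

>>> {"op": "servo_tool", "data": {
  "moves": [
    [-9, 8, 3.5, 6.8, 0],
    [-9, 8, 3.5, 6.8, 0],
    [-9, 8, 3.5, 6.8, 0],
    [-9, 8, 3.5, 6.8, 0],
    [-9, 8, 3.5, 6.8, 0],
    [-9, 8, 3.5, 6.8, 0],
    [-9, 8, 3.5, 6.8, 0],
    [-9, 8, 3.5, 6.8, 0],
    [-9, 8, 3.5, 6.8, 0],
    [-9, 8, 3.5, 6.8, 0]
  ]
}}

```text
time: 1.82
tool_pos: [0.5669, 0.0662, 0.2165]
ee_rot: [-3.139, 0.002, 0.838]
wrist_force: [0.9, 0.3, 0.4]
width: 0.0941
finger_force: 0.0
```

```bash
python3 -c "
from h import *
c=snap('wrist','w1'); print(c['C'],c['R'][2])
to([.566,.065,.075],48)
i=cv2.imread('pics/w1.png'); cv2.imwrite('pics/w1b.png',np.clip(i*1.5,0,255).astype(np.uint8))"
```

```text
[0.6204377349624235, 0.12250867899659998, 0.41979678004888504] [-0.0024796184109138787, 0.26524615465396634, -0.9641775401521325]
t 1.87 tcp [0.5668 0.0672 0.2177] yaw 48.09 units [-0.09  0.04  5.71] turn 0.02
```

View pics/w1b.png

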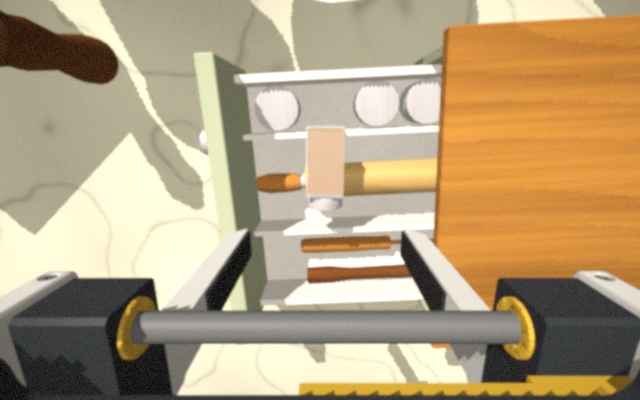

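Run:
```python
from h import *
c=load('w1'); th=np.radians(-39.5); Rc=np.array([[np.cos(th),-np.sin(th)],[np.sin(th),np.cos(th)]])
def f(n,uv,z):
    p=onz(c,uv,z); print(n,np.round(p,4)); return p
a=f('tin_a',(278,109),.068);b=f('tin_b',(377,104),.068);print(np.linalg.norm(a-b),np.degrees(np.arctan2(*(b-a)[1::-1])))
J=[f('j%d'%i,uv,.108) for i,uv in enumerate([(306,127),(344,127),(345,197),(304,198)])]
f('lid end',(326,209),.088)
f('tipa',(257,184),.047)
p=f('bar1',(400,162),.047);q=f('bar2',(400,194),.047);f('barc',(400,178),.05)
f('barS',(346,181),.047)
d1=onz(c,(300,135),.068);d2=onz(c,(438,129),.068);print('divider yaw',np.degrees(np.arctan2(*(d2-d1)[1::-1])),d1,d2)
e1=onz(c,(445,30),.138);e2=onz(c,(438,343),.138);print('board edge dir',np.degrees(np.arctan2(*(e1-e2)[1::-1]))-90,e1)
w1=onz(c,(250,79),.076);w2=onz(c,(438,70),.076);print('wall',np.degrees(np.arctan2(*(w2-w1)[1::-1])),w1,w2)
print('panel top inner',onz(c,(210,60),.132),onz(c,(240,300),.132))
# two views, jar corners
ct=load('top0');T=lambda u,v:(u/4+225-.4,v/4+135-.4)
for k,uv,w in [('jbf',(213,257),(306,127)),('jbr',(248,214),(344,127)),('jlf',(287,322),(304,198)),('tin_a',(158,290),(278,109)),('tin_b',(258,163),(377,104)),('tip',(238,410),(257,184))]:
    print(k,tri([(ct,T(*uv)),(c,w)]))
# chest frame: solve drawer from measured tins dir later
```

```text
tin_a [0.5859 0.1632 0.068 ]
tin_b [0.67   0.0946 0.068 ]
0.10849918227042099 -39.237163044924976
j0 [0.5985 0.1279 0.108 ]
j1 [0.6264 0.1028 0.108 ]
j2 [0.5802 0.0483 0.108 ]
j3 [0.5475 0.0762 0.108 ]
lid end [0.5525 0.0473 0.088 ]
tipa [0.5021 0.1193 0.047 ]
bar1 [0.6509 0.0222 0.047 ]
bar2 [ 0.626  -0.0093  0.047 ]
barc [0.6385 0.0076 0.05  ]
barS [0.5867 0.0483 0.047 ]
divider yaw -39.56531828317881 [0.58473305 0.12673037 0.068     ] [0.70352648 0.02857695 0.068     ]
board edge dir -37.520162104309584 [0.73861226 0.10764282 0.138     ]
wall -39.469270764525646 [0.58598636 0.20343514 0.076     ] [0.73719129 0.07892755 0.076     ]
panel top inner [0.57693691 0.22403699 0.132     ] [0.42547475 0.04314051 0.132     ]
jbf (array([0.59796717, 0.1266193 , 0.09629836]), [np.float64(0.0015334877613397205), np.float64(0.0015334877613396448)])
jbr (array([0.62689349, 0.10145876, 0.09366479]), [np.float64(0.0005170241777996709), np.float64(0.0005170241777997846)])
jlf (array([0.54885444, 0.07711225, 0.113874  ]), [np.float64(1.909268509131385e-05), np.float64(1.9092685091191316e-05)])
tin_a (array([0.58511104, 0.16510052, 0.05927584]), [np.float64(0.000845507480316117), np.float64(0.0008455074803161148)])
tin_b (array([0.67055945, 0.09433832, 0.06301527]), [np.float64(0.00016903217950196738), np.float64(0.00016903217950203986)])
tip (array([0.50189113, 0.11719122, 0.04514303]), [np.float64(0.002106275336050398), np.float64(0.0021062753360503975)])
```

The wrist picture shows the jar's top face at px (306–344, 127–197) with the lid below it, the tins at (278,109) and (377,104), the pin's tip at (257,184) and the barrel around row 178. This fits the other views, so I'll descend on the jar and close gently.

>>> {"op": "servo_tool", "data": {
  "moves": [
    [0, 0, 1.5, 0, 0],
    [0, 0, 3, 0, 0],
    [0, 0, 4.5, 0, 0],
    [0, 0, 5.7, 0, 0],
    [0, 0, 5.7, 0, 0.2],
    [0, 0, 5.7, 0, 0.4],
    [0, 0, 5.7, 0, 0.55],
    [0, 0, 5.7, 0, 0.57],
    [0, 0, 5.7, 0, 0.575],
    [0, 0, 5.7, 0, 0.58]
  ]
}}

```text
time: 2.7
tool_pos: [0.5687, 0.0672, 0.0781]
ee_rot: [3.138, -0.003, 0.84]
wrist_force: [0.1, 1.5, -0.2]
width: 0.0572
finger_force: 0.0
```

>>> {"op": "servo_tool", "data": {
  "moves": [
    [0, 0, 0, 0, 0.58],
    [0, 0, 0, 0, 0.58],
    [0, 0, 0, 0, 0.58]
  ]
}}

```text
time: 2.95
tool_pos: [0.5672, 0.067, 0.0759]
ee_rot: [-3.141, -0.0, 0.84]
wrist_force: [-0.6, 0.8, 0.8]
width: 0.0403
finger_force: 0.3
```

>>> {"op": "servo_tool", "data": {
  "moves": [
    [0, 0, 0, 0, 0.59],
    [0, 0, 0, 0, 0.59],
    [0, 0, 0, 0, 0.59]
  ]
}}

```text
time: 3.2
tool_pos: [0.5672, 0.067, 0.0758]
ee_rot: [-3.141, -0.0, 0.84]
wrist_force: [0.4, 0.2, 2.4]
width: 0.04
finger_force: 30.0
```

>>> {"op": "servo_tool", "data": {
  "moves": [
    [0, 0, 0, 0, 0.61],
    [0, 0, 0, 0, 0.61],
    [0, 0, 0, 0, 0.61]
  ]
}}

```text
time: 3.45
tool_pos: [0.5673, 0.067, 0.0758]
ee_rot: [3.142, -0.0, 0.84]
wrist_force: [-0.6, 0.1, 3.6]
width: 0.0395
finger_force: 30.0
```

>>> {"op": "servo_tool", "data": {
  "moves": [
    [0, 0, -0.5, 0, 0.61],
    [0, 0, -1, 0, 0.61],
    [0, 0, -1.5, 0, 0.61],
    [0, 0, -2, 0, 0.61],
    [0, 0, -2.5, 0, 0.61],
    [0, 0, -2.5, 0, 0.61]
  ]
}}

```text
time: 3.95
tool_pos: [0.5695, 0.067, 0.1427]
ee_rot: [3.136, -0.005, 0.84]
wrist_force: [0.7, 0.6, -0.5]
width: 0.0398
finger_force: 30.0
```

```bash
cat >> h.py <<'E'
def montage(tag,sc=(255,110,395,250),wr=(200,60,460,300)):
    snap('scene','s'+tag); snap('wrist','w'+tag)
    s=cv2.imread(f'pics/s{tag}.png')[sc[1]:sc[3],sc[0]:sc[2]]; w=cv2.imread(f'pics/w{tag}.png')[wr[1]:wr[3],wr[0]:wr[2]]
    f=lambda a:cv2.resize(a,(395,int(395*a.shape[0]/a.shape[1])),interpolation=cv2.INTER_CUBIC)
    s,w=f(s),f(w); H=max(s.shape[0],w.shape[0]); m=np.zeros((H,800,3),np.uint8); m[:s.shape[0],:395]=s; m[:w.shape[0],405:]=w
    m=np.clip(m*1.5,0,255).astype(np.uint8); cv2.imwrite(f'pics/m{tag}.png',m); print(m.shape)
E
python3 -c "
from h import *
o=robot.get_obs();print(o['tool_pos'],o['wrist_force'],o['wrist_torque'],o['width']); montage('2')"
```

```text
[0.56949911 0.06704165 0.14270212] [ 0.7297411   0.58240025 -0.54828813] [-0.09257261  0.1748405  -0.02711085] 0.03977173716539465
(395, 800, 3)
```

View pics/m2.png

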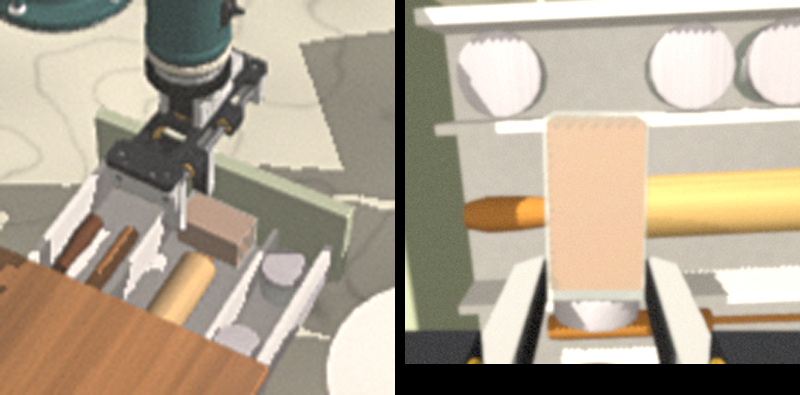

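The right half of the picture shows the jar lifted but still level: the gripper holds it stiffly and it doesn't swing by itself. I'll turn its base toward the chest, slip the base under the top board's front edge, and use that edge to rotate the jar upright in the grip.

>>> {"op": "servo_tool", "data": {
  "moves": [
    [0, 0, -0.4, 1.1, 0.61],
    [0, 0, -0.4, 2.2, 0.61],
    [0, 0, -0.4, 3.3, 0.61],
    [0, 0, -0.4, 4.4, 0.61],
    [0, 0, -0.4, 5.5, 0.61],
    [0, 0, -0.4, 6.6, 0.61],
    [0, 0, -0.4, 7.7, 0.61],
    [0, 0, -0.4, 8.8, 0.61],
    [0, 0, -0.4, 9.9, 0.61],
    [0, 0, -0.4, 11, 0.61]
  ]
}}

```text
time: 4.88
tool_pos: [0.5664, 0.067, 0.1467]
ee_rot: [3.141, 0.002, -0.318]
wrist_force: [0.3, 0.2, -1.1]
width: 0.0397
finger_force: 30.0
```

>>> {"op": "servo_tool", "data": {
  "moves": [
    [0, 0, 0, 1.1, 0.61],
    [0, 0, 0, 2.2, 0.61],
    [0, 0, 0, 3.3, 0.61],
    [0, 0, 0, 3.6, 0.61],
    [0, 0, 0, 3.6, 0.61],
    [0, 0, 0, 3.6, 0.61]
  ]
}}

```text
time: 5.38
tool_pos: [0.5667, 0.067, 0.1471]
ee_rot: [3.141, 0.001, -0.688]
wrist_force: [0.3, -0.1, -2.0]
width: 0.0396
finger_force: 30.0
```

```bash
cat >> h.py <<'E'
TH=np.radians(-39.5); EX=np.array([np.cos(TH),np.sin(TH)]); EY=np.array([-np.sin(TH),np.cos(TH)]); ED=np.array([.6386,-.018])
def ch(x,y): return ED+(x+.186)*EX+y*EY
def inv(p): d=np.array(p[:2])-ED; return np.array([d@EX-.186,d@EY])
E
python3 - <<'E'
from h import *
o=robot.get_obs(); print(inv(o['tool_pos']),o['tool_pos'],o['joint_positions'][5])
to([*ch(-.293,.02),.081],-39.5); 
montage('3',wr=(100,0,640,400))
for n in [0,30,60,90]:
    t=np.radians(n);print(n,-.186-.04*np.cos(t)-.014*np.sin(t), .122+.04*np.sin(t)-.014*np.cos(t)-.019)
E
```

```text
[-0.29556136  0.01985582] [0.56668962 0.06701083 0.14706678] 2.2772008189405613
t 5.38 tcp [0.5667 0.067  0.1471] yaw -39.43 units [ 0.11 -0.01  2.64] turn 0.01
(395, 800, 3)
0 -0.226 0.089
30 -0.22764101615137755 0.11087564434701784
60 -0.21812435565298216 0.13064101615137755
90 -0.2 0.14300000000000002
```

View pics/m3.png

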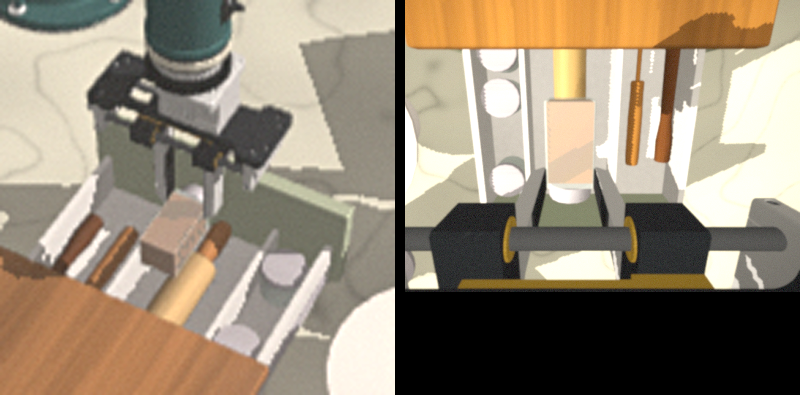

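Run:
```python
from h import *
c=load('w3'); o=robot.get_obs(); t=inv(o['tool_pos'])
k=395/540
for n,u,v,z in [('base',548,99,.180),('base',594,99,.180),('shoulder',570,187,.180),('board',480,46,.138),('board',700,46,.138),('pin',569,75,.05),('tin_a',508,178,.068),('tin_b',500,98,.068)]:
    p=onz(c,((u-405)/k+100,v/k),z); print(n,inv(p)-t*(n in('base','shoulder')), inv(p))
```

```text
base [0.06813015 0.01692854] [-0.22724781  0.03692848]
base [ 0.06817499 -0.0172752 ] [-0.22720298  0.00272474]
shoulder [-0.00319718  0.00046253] [-0.29857514  0.02046247]
board [-0.18453347  0.09905765] [-0.18453347  0.09905765]
board [-0.18427983 -0.09288039] [-0.18427983 -0.09288039]
pin [-0.20487056  0.02165111] [-0.20487056  0.02165111]
tin_a [-0.33874684  0.10415822] [-0.33874684  0.10415822]
tin_b [-0.2327148  0.1064301] [-0.2327148  0.1064301]
```

>>> {"op": "servo_tool", "data": {
  "moves": [
    [0, 0, 1, 0, 0.61],
    [0, 0, 2, 0, 0.61],
    [0, 0, 2.64, 0, 0.61],
    [0, 0, 2.64, 0, 0.61],
    [0.8, 0, 2.64, 0, 0.61],
    [1.6, 0, 2.64, 0, 0.61],
    [2.4, 0, 2.64, 0, 0.61],
    [2.8, 0, 2.64, 0, 0.61],
    [2.8, 0, 2.64, 0, 0.61],
    [2.8, 0, 2.64, 0, 0.61]
  ]
}}

```text
time: 6.32
tool_pos: [0.6213, 0.0226, 0.0825]
ee_rot: [-3.141, 0.0, -0.69]
wrist_force: [-0.8, -0.0, -0.7]
width: 0.0399
finger_force: 30.0
```

>>> {"op": "servo_tool", "data": {
  "moves": [
    [0, 0, -0.2, 0, 0.61],
    [0, 0, -0.4, 0, 0.61],
    [0, 0, -0.6, 0, 0.61],
    [0, 0, -0.7, 0, 0.61],
    [0, 0, -0.7, 0, 0.61]
  ]
}}

```text
time: 6.73
tool_pos: [0.6206, 0.0229, 0.0999]
ee_rot: [3.141, 0.001, -0.689]
wrist_force: [0.0, 0.6, -5.1]
width: 0.0397
finger_force: 30.0
```

>>> {"op": "servo_tool", "data": {
  "moves": [
    [-0.05, 0, -0.2, 0, 0.61],
    [-0.07, 0, -0.45, 0, 0.61],
    [0, 0, -0.65, 0, 0.61],
    [0.07, 0, -0.86, 0, 0.61],
    [0.07, 0, -0.86, 0, 0.61]
  ]
}}

```text
time: 7.15
tool_pos: [0.6232, 0.0212, 0.123]
ee_rot: [-3.14, -0.001, -0.689]
wrist_force: [-2.9, 1.0, -3.7]
width: 0.0398
finger_force: 30.0
```

>>> {"op": "servo_tool", "data": {
  "moves": [
    [0.1, 0, -0.18, 0, 0.61],
    [0.23, 0, -0.36, 0, 0.61],
    [0.38, 0, -0.52, 0, 0.61],
    [0.56, 0, -0.66, 0, 0.61],
    [0.56, 0, -0.66, 0, 0.61]
  ]
}}

```text
time: 7.57
tool_pos: [0.6346, 0.0118, 0.139]
ee_rot: [-3.14, -0.002, -0.69]
wrist_force: [-1.1, 0.6, -3.4]
width: 0.0392
finger_force: 30.0
```

>>> {"op": "servo_tool", "data": {
  "moves": [
    [0.12, 0, -0.07, 0, 0.61],
    [0.24, 0, -0.13, 0, 0.61],
    [0.34, 0, -0.18, 0, 0.61],
    [0.4, 0, -0.2, 0, 0.61],
    [0.4, 0, -0.2, 0, 0.61]
  ]
}}

```text
time: 7.98
tool_pos: [0.6415, 0.0061, 0.1429]
ee_rot: [-3.141, -0.0, -0.689]
wrist_force: [-2.0, 1.4, -1.4]
width: 0.0391
finger_force: 30.0
```

Run:
```python
from h import *
o=robot.get_obs(); print(inv(o['tool_pos']),o['tool_pos'])
montage('4',sc=(255,110,395,250),wr=(170,0,500,330))
```

```text
[-0.1990845  0.0203925] [0.6414749  0.00605812 0.1429215 ]
(395, 800, 3)
```

View pics/m4.png

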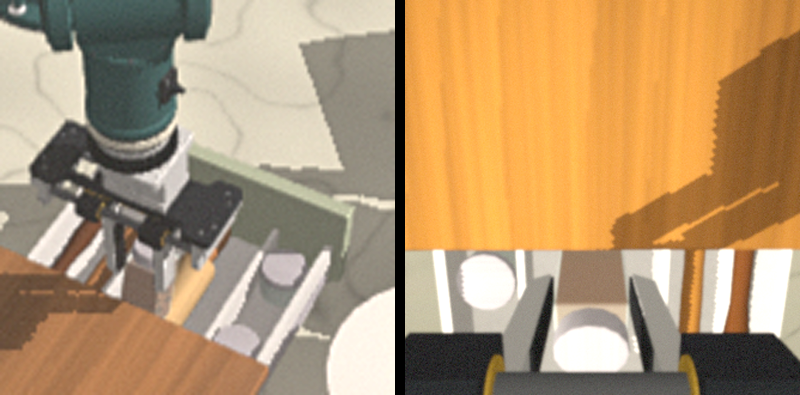

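Run:
```python
from h import *
c=load('w4'); o=robot.get_obs(); k=395/330; Rm=rot(o['ee_rot']).as_matrix()
px=lambda u,v:((u-405)/k+170,v/k)
for n,u,v in [('lid c',590,340),('lid L',553,340),('lid R',628,340),('lid top',590,312),('lid bot',590,370)]:
    for z in (.178,.184): print(n,z,np.round((Rm.T@(onz(c,px(u,v),z)-o['tool_pos']))[:2]*1000,1))
print('tins mid chest',inv([.628,.1289]),inv([.6262,.1296]))
to([*ch(-.215,.02),.19],-39.5)
```

```text
lid c 0.178 [-20.9  -1.1]
lid c 0.184 [-17.3  -1.1]
lid L 0.178 [-20.9 -20.1]
lid L 0.184 [-17.3 -19.4]
lid R 0.178 [-20.8  18.3]
lid R 0.184 [-17.3  17.6]
lid top 0.178 [-5.2 -1.1]
lid top 0.184 [-2.2 -1.1]
lid bot 0.178 [-38.5  -1.1]
lid bot 0.184 [-34.3  -1.1]
tins mid chest [-0.28761911  0.10660922] [-0.28945329  0.10600442]
t 8.08 tcp [0.6412 0.0063 0.1428] yaw -39.48 units [-0.62  0.01 -1.89] turn 0.0
```

>>> {"op": "servo_tool", "data": {
  "moves": [
    [-0.4, 0, 0, 0, 0.61],
    [-0.8, 0, 0, 0, 0.61],
    [-0.8, 0, -0.7, 0, 0.61],
    [-0.8, 0, -1.4, 0, 0.61],
    [-0.8, 0, -1.9, 0, 0.61],
    [-0.8, 0, -1.9, -1.1, 0.61],
    [-0.8, 0, -1.9, -2.2, 0.61],
    [-0.8, 0, -1.9, -3.3, 0.61],
    [-0.8, 0, -1.9, -4.4, 0.61],
    [-0.8, 0, -1.9, -5.5, 0.61]
  ]
}}

```text
time: 8.92
tool_pos: [0.6258, 0.0189, 0.1909]
ee_rot: [3.141, -0.002, -0.108]
wrist_force: [-0.3, -0.3, 0.0]
width: 0.039
finger_force: 30.0
```

>>> {"op": "servo_tool", "data": {
  "moves": [
    [0, 0, 0, -1.1, 0.61],
    [0, 0, 0, -2.2, 0.61],
    [0, 0, 0, -3.3, 0.61],
    [0, 0, 0, -4.4, 0.61],
    [0, 0, 0, -5.5, 0.61],
    [0, 0, 0, -6.6, 0.61],
    [0, 0, 0, -7.7, 0.61],
    [0, 0, 0, -8.8, 0.61],
    [0, 0, 0, -9.3, 0.61],
    [0, 0, 0, -9.3, 0.61]
  ]
}}

```text
time: 9.75
tool_pos: [0.6258, 0.0189, 0.1908]
ee_rot: [3.14, -0.001, 0.861]
wrist_force: [0.6, -0.4, -1.5]
width: 0.0391
finger_force: 30.0
```

Run:
```python
from h import *
to([*ch(-.289,.112),.17],50.5)
snap('wrist','w5'); i=cv2.imread('pics/w5.png');
```

```text
t 9.75 tcp [0.6258 0.0189 0.1908] yaw 49.36 units [ 3.61 -2.86  0.83] turn -0.19
```

Run:
```python
from h import *
montage('6',sc=(270,130,370,230),wr=(240,130,440,330))
```

```text
(395, 800, 3)
```

View pics/m6.png

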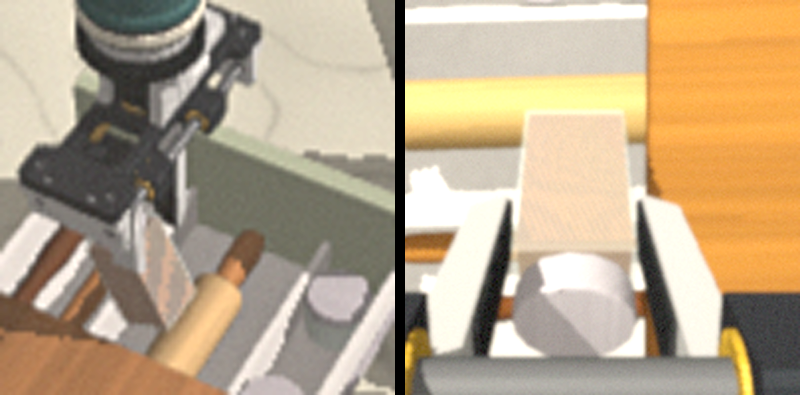

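Run:
```python
from h import *
from scipy.optimize import least_squares
c=load('w6'); o=robot.get_obs(); Rm=rot(o['ee_rot']).as_matrix(); k=395/200
G=o['tool_pos']-Rm[:,2]*.019; up=np.array([0,0,1]); tx=Rm[:,0]; ty=Rm[:,1]
px=lambda u,v:np.array([(u-405)/k+240,v/k+130])
# jar: axis dir (base->lid) a = up cos f - tx sin f ; face normal (top face) n = tx cos f + up sin f
def pts(p):
    f,h,off=p[:3]; a=up*np.cos(f)-tx*np.sin(f); n=tx*np.cos(f)+up*np.sin(f)
    B=G-a*h-n*off  # base centre
    L=[]
    for s in (-1,1): L.append(B+n*.02+ty*s*.02)
    for s in (-1,1): L.append(B+n*.02+ty*s*.02+a*.074)
    L.append(B+a*.088-n*.0195)   # far rim of lid top
    return L
ob=[px(524,112),px(628,112),px(513,254),px(634,254),px(576,357)]
# which ty sign is left?
def res(p):
    Q=[proj(c,x) for x in pts(p)]
    r=[]
    for i,(q,m) in enumerate(zip(Q,ob)):
        r.append(q[1]-m[1])
    wq=abs(Q[0][0]-Q[1][0]); r.append(wq-104/k); wq=abs(Q[2][0]-Q[3][0]); r.append(wq-121/k)
    return r
for f0 in (.2,.6):
    s=least_squares(res,[f0,.066,.006]); print(np.degrees(s.x[0]),s.x[1:],np.round(s.fun,1))
to([*ch(-.289,.112),.17],50.5)
```

```text
25.92473149923727 [0.0648467  0.02701639] [-0.4 -0.4  0.1  0.1  0.3 -3.8  1.4]
25.92473156591654 [0.0648467  0.02701639] [-0.4 -0.4  0.1  0.1  0.3 -3.8  1.4]
t 9.9 tcp [0.6257 0.0189 0.1905] yaw 49.24 units [ 3.61 -2.87  0.82] turn -0.21
```

Run:
```python
from h import *
c=load('w6'); o=robot.get_obs(); Rm=rot(o['ee_rot']).as_matrix(); k=395/200
T=o['tool_pos']
for n,z in [('tcp',0),('grasp',-.019),('g-40',-.04),('g-78',-.097)]:
  for x in (-.008,.008):
    print(n,x,[np.round((proj(c,T+Rm@np.array([x,y,z]))-[240,130])*k+[405,0]) for y in (-.02,.02,.0325)])
ct=snap('top','t6'); print(proj(ct,T))
# jar model corners into scene montage for the two hypotheses
cs=load('s6'); G=T-Rm[:,2]*.019; up=np.array([0,0,1]); tx,ty=Rm[:,0],Rm[:,1]
for f,h,off in [(26,.065,.027),(26,.066,.006),(30,.066,.016)]:
    f=np.radians(f);a=up*np.cos(f)-tx*np.sin(f); n=tx*np.cos(f)+up*np.sin(f);B=G-a*h-n*off
    q=lambda P:np.round((proj(cs,P)-[270,130])*3.95).tolist()
    print(f,off,'base corners',[q(B+n*i*.02+ty*j*.02) for i in(-1,1) for j in (-1,1)],'sh',[q(B+a*.074+n*.02+ty*j*.02) for j in (-1,1)])
```

```text
tcp -0.008 [array([514., 218.]), array([625., 218.]), array([659., 218.])]
tcp 0.008 [array([513., 176.]), array([626., 176.]), array([661., 176.])]
grasp -0.008 [array([508., 241.]), array([629., 241.]), array([667., 241.])]
grasp 0.008 [array([507., 195.]), array([631., 195.]), array([669., 195.])]
g-40 -0.008 [array([501., 271.]), array([636., 271.]), array([678., 271.])]
g-40 0.008 [array([499., 221.]), array([637., 221.]), array([680., 221.])]
g-78 -0.008 [array([469., 402.]), array([663., 402.]), array([724., 402.])]
g-78 0.008 [array([466., 334.]), array([666., 333.]), array([729., 333.])]Traceback (most recent call last):
  File "<stdin>", line 7, in <module>
  File "h.py", line 19, in proj
    q=c['R'].T@(np.array(P)-c['C']); p=q[:2]/q[2]; p=p*(1+c['k1']*(p@p))
      ^^^^^^^^
AttributeError: 'list' object has no attribute 'T'
```

Run:
```python
from h import *
o=robot.get_obs(); Rm=rot(o['ee_rot']).as_matrix(); T=o['tool_pos']
cs=load('s6'); G=T-Rm[:,2]*.019; up=np.array([0,0,1]); tx,ty=Rm[:,0],Rm[:,1]
q=lambda P:np.round((proj(cs,P)-[270,130])*3.95).astype(int).tolist()
print('tcp',q(T),q(T+ty*.0325),q(T-ty*.0325))
for f,h,off in [(26,.065,.027),(26,.066,.006),(30,.066,.016),(20,.066,.016)]:
    t=np.radians(f);a=up*np.cos(t)-tx*np.sin(t); n=tx*np.cos(t)+up*np.sin(t);B=G-a*h-n*off
    print(f,off,'base(n-,n+ x ty-,ty+)',[q(B+n*i*.02+ty*j*.02) for i in(-1,1) for j in (-1,1)],'sh n+',[q(B+a*.074+n*.02+ty*j*.02) for j in (-1,1)],'sh n-',[q(B+a*.074-n*.02+ty*j*.02) for j in (-1,1)])
```

```text
tcp [151, 267] [125, 301] [175, 234]
26 0.027 base(n-,n+ x ty-,ty+) [[151, 293], [121, 333], [195, 298], [165, 339]] sh n+ [[152, 218], [121, 259]] sh n- [[107, 215], [76, 255]]
26 0.006 base(n-,n+ x ty-,ty+) [[174, 296], [145, 337], [219, 302], [190, 343]] sh n+ [[177, 222], [146, 263]] sh n- [[131, 218], [100, 258]]
30 0.016 base(n-,n+ x ty-,ty+) [[170, 298], [140, 338], [213, 300], [183, 342]] sh n+ [[164, 220], [133, 261]] sh n- [[121, 219], [90, 260]]
20 0.016 base(n-,n+ x ty-,ty+) [[154, 290], [124, 330], [200, 299], [171, 340]] sh n+ [[166, 221], [135, 262]] sh n- [[119, 213], [87, 253]]
```

Run:
```python
from h import *
to([*ch(-.12,.0),.225],50.5); to([*ch(-.12,.0),.203],50.5)
```

```text
t 9.95 tcp [0.6257 0.0189 0.1904] yaw 49.25 units [-0.72  3.99 -1.38] turn -0.21
t 9.95 tcp [0.6257 0.0189 0.1904] yaw 49.25 units [-0.72  3.99 -0.5 ] turn -0.21
```

The wrist picture shows the jar about 26° short of upright, with its base toward the camera and its lid disc at (576,300). The scene view confirms this. I'll drag its lower edge along the flat chest top to finish the turn, then let go and re-grip it there.

>>> {"op": "servo_tool", "data": {
  "moves": [
    [0, 0, -0.7, -0.2, 0.61],
    [0, 0, -1.4, -0.2, 0.61],
    [-0.2, 1.2, -1.4, -0.2, 0.61],
    [-0.4, 2.4, -1.4, -0.2, 0.61],
    [-0.7, 3.6, -1.4, -0.2, 0.61],
    [-0.7, 4, -1.4, -0.2, 0.61],
    [-0.7, 4, -1.1, -0.2, 0.61],
    [-0.7, 4, -0.8, -0.2, 0.61],
    [-0.7, 4, -0.5, -0.2, 0.61],
    [-0.7, 4, -0.5, -0.2, 0.61]
  ]
}}

```text
time: 10.78
tool_pos: [0.6885, -0.0583, 0.1998]
ee_rot: [-3.137, 0.002, 0.883]
wrist_force: [-0.3, -0.2, -1.9]
width: 0.0392
finger_force: 30.0
```

>>> {"op": "servo_tool", "data": {
  "moves": [
    [0, 0, 0.1, 0, 0.61],
    [0, 0, 0.2, 0, 0.61],
    [0, 0, 0.2, 0, 0.61]
  ]
}}

```text
time: 11.03
tool_pos: [0.6897, -0.059, 0.1976]
ee_rot: [-3.142, -0.0, 0.882]
wrist_force: [0.4, 0.4, -1.7]
width: 0.0391
finger_force: 30.0
```

>>> {"op": "servo_tool", "data": {
  "moves": [
    [0, 0, 0.06, 0, 0.61],
    [0, 0, 0.12, 0, 0.61],
    [0, 0, 0.12, 0, 0.61]
  ]
}}

```text
time: 11.28
tool_pos: [0.69, -0.0596, 0.1945]
ee_rot: [-3.142, -0.0, 0.882]
wrist_force: [-0.3, -0.4, -1.9]
width: 0.0388
finger_force: 30.0
```

>>> {"op": "servo_tool", "data": {
  "moves": [
    [0, 0, 0.06, 0, 0.61],
    [0, 0, 0.12, 0, 0.61],
    [0, 0, 0.12, 0, 0.61]
  ]
}}

```text
time: 11.53
tool_pos: [0.69, -0.0596, 0.1911]
ee_rot: [-3.141, 0.0, 0.882]
wrist_force: [0.5, -0.4, -0.5]
width: 0.0389
finger_force: 30.0
```

>>> {"op": "servo_tool", "data": {
  "moves": [
    [0, 0, 0.05, 0, 0.61],
    [0, 0, 0.1, 0, 0.61],
    [0, 0, 0.1, 0, 0.61]
  ]
}}

```text
time: 11.78
tool_pos: [0.69, -0.0596, 0.1887]
ee_rot: [-3.141, 0.0, 0.882]
wrist_force: [0.3, -0.2, -1.0]
width: 0.0391
finger_force: 30.0
```

>>> {"op": "servo_tool", "data": {
  "moves": [
    [0, 0, 0.08, 0, 0.61],
    [0, 0, 0.16, 0, 0.61],
    [0, 0, 0.16, 0, 0.61]
  ]
}}

```text
time: 12.03
tool_pos: [0.6907, -0.0592, 0.1876]
ee_rot: [3.139, -0.003, 0.882]
wrist_force: [-1.1, 0.8, 3.8]
width: 0.0389
finger_force: 30.0
```

>>> {"op": "servo_tool", "data": {
  "moves": [
    [0.1, 0, 0, 0, 0.61],
    [0.2, 0, 0.02, 0, 0.61],
    [0.3, 0, 0.04, 0, 0.61],
    [0.4, 0, 0.06, 0, 0.61],
    [0.4, 0, 0.06, 0, 0.61]
  ]
}}

```text
time: 12.45
tool_pos: [0.6973, -0.0514, 0.1859]
ee_rot: [3.139, -0.002, 0.882]
wrist_force: [-0.8, 0.3, 7.0]
width: 0.0393
finger_force: 30.0
```

>>> {"op": "servo_tool", "data": {
  "moves": [
    [0.1, 0, 0.02, 0, 0.61],
    [0.2, 0, 0.04, 0, 0.61],
    [0.3, 0, 0.06, 0, 0.61],
    [0.4, 0, 0.08, 0, 0.61],
    [0.4, 0, 0.08, 0, 0.61]
  ]
}}

```text
time: 12.87
tool_pos: [0.7039, -0.0436, 0.1828]
ee_rot: [3.139, -0.002, 0.882]
wrist_force: [0.8, 1.4, 7.0]
width: 0.0393
finger_force: 30.0
```

>>> {"op": "servo_tool", "data": {
  "moves": [
    [0.1, 0, 0.02, 0, 0.61],
    [0.2, 0, 0.04, 0, 0.61],
    [0.3, 0, 0.06, 0, 0.61],
    [0.4, 0, 0.08, 0, 0.61],
    [0.4, 0, 0.08, 0, 0.61]
  ]
}}

```text
time: 13.28
tool_pos: [0.7096, -0.0363, 0.1788]
ee_rot: [-3.142, 0.0, 0.882]
wrist_force: [1.6, -0.7, 3.4]
width: 0.0393
finger_force: 30.0
```

Run:
```python
from h import *
c=snap('wrist','w7'); c=load('w7'); i=cv2.imread('pics/w7.png').astype(int); i6=cv2.imread('pics/w6.png').astype(int)
for r in range(170,322,4): print(r,i[r,318:334].mean(0).round().astype(int).tolist(),i6[r,318:334].mean(0).round().astype(int).tolist())
o=robot.get_obs(); Rm=rot(o['ee_rot']).as_matrix(); G=o['tool_pos']-Rm[:,2]*.019; up=np.array([0,0,1]);tx,ty=Rm[:,0],Rm[:,1]
for f,h,off in [(0,.060,.006),(0,.06,.016),(0,.06,.026),(10,.06,.016),(20,.06,.016),(26,.06,.016)]:
    t=np.radians(f);a=up*np.cos(t)-tx*np.sin(t); n=tx*np.cos(t)+up*np.sin(t);B=G-a*h-n*off
    print(f,h,off,[round(proj(c,P)[1]) for P in (B+n*.02,B+a*.074+n*.02,B+a*.088+n*.0195,B+a*.088-n*.0195)], 'z low',round((B-n*.02)[2],4))
```

```text
170 [50, 111, 163] [100, 160, 193]
174 [52, 115, 168] [103, 166, 199]
178 [53, 115, 169] [107, 171, 204]
182 [51, 115, 167] [110, 175, 208]
186 [52, 118, 172] [142, 177, 194]
190 [52, 115, 168] [123, 146, 166]
194 [54, 119, 173] [123, 146, 166]
198 [52, 117, 170] [123, 146, 166]
202 [52, 115, 168] [122, 146, 166]
206 [52, 116, 168] [123, 147, 167]
210 [52, 118, 172] [123, 146, 166]
214 [77, 130, 176] [123, 146, 166]
218 [107, 129, 150] [123, 146, 167]
222 [107, 128, 149] [123, 146, 166]
226 [107, 129, 151] [123, 145, 165]
230 [106, 128, 150] [123, 148, 170]
234 [108, 128, 150] [123, 147, 169]
238 [107, 127, 149] [122, 147, 169]
242 [106, 128, 149] [124, 146, 168]
246 [106, 128, 149] [124, 145, 166]
250 [107, 129, 150] [123, 145, 166]
254 [128, 147, 162] [126, 146, 160]
258 [151, 155, 163] [146, 154, 164]
262 [151, 156, 163] [173, 178, 186]
266 [172, 176, 184] [173, 177, 186]
270 [163, 167, 176] [173, 177, 185]
274 [163, 167, 176] [173, 178, 186]
278 [162, 166, 175] [134, 137, 145]
282 [161, 166, 174] [131, 135, 142]
286 [161, 165, 173] [130, 134, 142]
290 [161, 165, 174] [124, 128, 135]
294 [160, 164, 172] [117, 120, 127]
298 [156, 160, 169] [112, 115, 122]
302 [146, 149, 157] [103, 107, 113]
306 [136, 139, 148] [100, 103, 109]
310 [101, 104, 110] [84, 87, 90]
314 [89, 93, 94] [87, 91, 93]
318 [99, 103, 104] [98, 102, 104]
0 0.06 0.006 [197, 228, 238, 301] z low 0.1379
0 0.06 0.016 [208, 244, 255, 316] z low 0.1379
0 0.06 0.026 [220, 259, 271, 330] z low 0.138
10 0.06 0.016 [197, 248, 263, 315] z low 0.1326
20 0.06 0.016 [186, 252, 270, 312] z low 0.1292
26 0.06 0.016 [179, 254, 274, 310] z low 0.1282
```

The brightness profile puts the base edge at row 213, the shoulder at 253 and the lid's near rim at 265. That fits an upright jar (within ~3°) held about 21 mm off centre, with its base on the board at z = 0.138. I'll open, centre on it and re-check.

>>> {"op": "servo_tool", "data": {
  "moves": [
    [0, 0, 0, 0, 0.5],
    [0, 0, 0, 0, 0.4],
    [0, 0, 0, 0, 0.3],
    [0, 0, 0, 0, 0.3],
    [0, 0, -0.25, 0, 0.3],
    [0, 0, -0.25, 0, 0.3]
  ]
}}

```text
time: 13.83
tool_pos: [0.7094, -0.0365, 0.1869]
ee_rot: [3.141, -0.001, 0.882]
wrist_force: [-0.6, -0.6, 0.6]
width: 0.0658
finger_force: 0.0
```

Run:
```python
from h import *
snap('wrist','w8'); c=load('w8'); i=cv2.imread('pics/w8.png').astype(int)
p=i[190:322,318:334].mean((1,2)); d=np.diff(p); print([(190+k,round(d[k])) for k in range(len(d)) if abs(d[k])>7])
for r in (225,240,285): 
    q=i[r,240:420].mean(1); d=np.diff(q); print(r,[(240+k,round(d[k])) for k in range(len(d)) if abs(d[k])>18])
o=robot.get_obs(); Rm=rot(o['ee_rot']).as_matrix(); G=o['tool_pos']-Rm[:,2]*.019; up=np.array([0,0,1]);tx,ty=Rm[:,0],Rm[:,1]
print(o['tool_pos'],o['width'])
for off in (.016,.021,.026):
    B=G-tx*off; B[2]=.138
    print(off,[np.round(proj(c,P)).tolist() for P in (B+tx*.02-ty*.02,B+tx*.02+ty*.02,B+up*.074+tx*.02-ty*.02,B+up*.074+tx*.02+ty*.02,B+up*.088+tx*.0195)])
```

```text
[(210, 10), (211, 10), (213, -8), (244, 9), (255, 8), (256, 9), (308, -10), (309, -27), (310, -31), (311, -9)]
225 [(351, -23)]
240 [(264, -33), (265, -41), (266, -28), (271, 19), (272, 29), (273, 21), (355, -19), (378, -29), (383, 24), (384, 38), (385, 32), (386, 22), (404, -18), (405, -25)]
285 [(242, -34), (243, -34), (244, -30), (258, 19), (261, 29), (262, 20), (295, 22), (356, -23), (357, -36), (388, -25), (389, -24), (390, -18), (405, 23), (406, 36), (407, 30), (408, 23)]
[ 0.70955864 -0.03653477  0.18695079] 0.06572496016243587
0.016 [[300.0, 205.0], [347.0, 205.0], [291.0, 238.0], [355.0, 238.0], [323.0, 248.0]]
0.021 [[300.0, 211.0], [347.0, 211.0], [291.0, 246.0], [355.0, 246.0], [323.0, 256.0]]
0.026 [[300.0, 216.0], [347.0, 216.0], [291.0, 253.0], [355.0, 253.0], [323.0, 264.0]]
```

>>> {"op": "servo_tool", "data": {
  "moves": [
    [-0.4, 0, 0.08, 0, 0.3],
    [-0.82, 0, 0.08, 0, 0.3],
    [-0.82, 0, 0.08, 0, 0.3],
    [-0.82, 0, 0.08, 0, 0.5],
    [-0.82, 0, 0.08, 0, 0.61],
    [-0.82, 0, 0.08, 0, 0.61],
    [-0.82, 0, 0.08, 0, 0.61],
    [-0.82, 0, 0.08, 0, 0.61]
  ]
}}

```text
time: 14.55
tool_pos: [0.6963, -0.0521, 0.1838]
ee_rot: [3.142, -0.0, 0.882]
wrist_force: [0.7, -0.5, 0.3]
width: 0.0394
finger_force: 30.0
```

>>> {"op": "servo_tool", "data": {
  "moves": [
    [0, 0, -0.5, 0, 0.61],
    [0, 0, -1.2, 0, 0.61],
    [0, 0, -2, 0, 0.61],
    [0, 0, -2, 0, 0.61]
  ]
}}

```text
time: 14.88
tool_pos: [0.6979, -0.0524, 0.2397]
ee_rot: [3.134, -0.005, 0.882]
wrist_force: [-0.7, 0.0, 0.8]
width: 0.0389
finger_force: 30.0
```

Run:
```python
from h import *
o=robot.get_obs(); print(o['width'],o['finger_force'],o['wrist_force'])
to([.6271,.1292,.22],50.5)
```

```text
0.03892799562559245 29.995419681072235 [-0.65168998  0.03692183  0.79098469]
t 14.88 tcp [ 0.6979 -0.0524  0.2397] yaw 50.53 units [ 3.8  -6.81  0.76] turn 0.0
```

>>> {"op": "servo_tool", "data": {
  "moves": [
    [0.7, -1.2, 0, 0, 0.61],
    [1.4, -2.4, 0, 0, 0.61],
    [2.1, -3.6, 0, 0, 0.61],
    [2.8, -4.9, 0, 0, 0.61],
    [3.4, -6.1, 0, 0, 0.61],
    [3.8, -6.8, 0, 0, 0.61],
    [3.8, -6.8, 0.8, 0, 0.61],
    [3.8, -6.8, 1.6, 0, 0.61],
    [3.8, -6.8, 1.6, 0, 0.61],
    [3.8, -6.8, 1.6, 0, 0.61]
  ]
}}

```text
time: 15.72
tool_pos: [0.6242, 0.1291, 0.1918]
ee_rot: [-3.139, 0.003, 0.882]
wrist_force: [0.1, 0.0, -0.4]
width: 0.0396
finger_force: 30.0
```

Run:
```python
from h import *
o=robot.get_obs(); print(o['width'],o['finger_force'],o['wrist_force'])
to([.6271,.1292,.074],50.5)
snap('wrist','w9');c=load('w9'); i=cv2.imread('pics/w9.png')
cv2.imwrite('pics/w9b.png',np.clip(cv2.resize(i,(800,500))*1.4,0,255).astype(np.uint8))
G=o['tool_pos'];
```

```text
0.03959204489412312 29.995190799236298 [ 0.11455855  0.02605393 -0.37187099]
t 15.72 tcp [0.6242 0.1291 0.1918] yaw 50.53 units [0.09 0.1  4.71] turn 0.0
```

View pics/w9b.png

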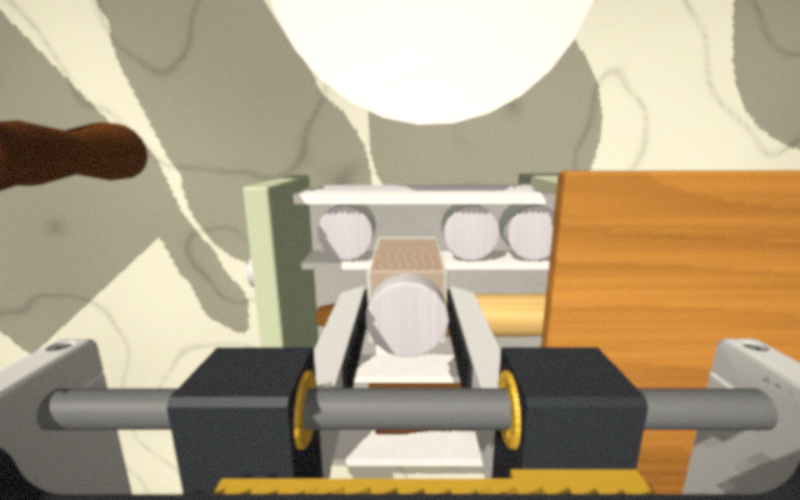

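Run:
```python
from h import *
c=load('w9'); o=robot.get_obs(); Rm=rot(o['ee_rot']).as_matrix()
for n,u,v,z in [('tin_a',347,230,.068),('tin_aL',320,232,.068),('tin_aR',374,232,.068),('tin_b',471,229,.068),('tin_bL',443,230,.068),('tin_bR',499,230,.068),('wall in',430,204,.076),('wall in',330,204,.076),('wall in',530,204,.076),('div +y edge',520,259,.068),('div +y edge',345,259,.068),('lidc',408,315,.191+.041),('lidL',369,315,.232),('lidR',447,315,.232)]:
    p=onz(c,(u/1.25,v/1.25),z); print(n,np.round((Rm.T@(p-o['tool_pos']))[:2]*1000,1),np.round(p[:2],4))
```

```text
tin_a [  5.4 -51.5] [0.5888 0.1659]
tin_aL [  3.6 -75.1] [0.5694 0.1795]
tin_aR [  3.7 -28. ] [0.6058 0.1496]
tin_b [ 6.4 56.4] [0.6727 0.0981]
tin_bL [ 5.5 32.1] [0.6533 0.1128]
tin_bR [ 5.6 80.8] [0.6909 0.0819]
wall in [29.4 19.9] [0.6591 0.139 ]
wall in [ 29.3 -63.5] [0.5947 0.192 ]
wall in [ 29.5 103.2] [0.7234 0.0861]
div +y edge [-20.7 101.1] [0.6899 0.0487]
div +y edge [-20.9 -54.3] [0.5698 0.1474]
lidc [1.3 1.4] [0.6272 0.1291]
lidL [  1.3 -16.6] [0.6133 0.1406]
lidR [ 1.4 19.4] [0.6411 0.1177]
```

The wrist picture shows the jar upright between the fingers, with its lid at (408,315). The tins are at (347,230) and (471,229), and the lane edges at rows 204 and 259. The jar needs about 3 mm along tool x and 2 mm along y, so I'll lower it with that correction.

>>> {"op": "servo_tool", "data": {
  "moves": [
    [0.14, 0.08, 0.3, 0, 0.61],
    [0.14, 0.08, 1, 0, 0.61],
    [0.14, 0.08, 1.7, 0, 0.61],
    [0.14, 0.08, 2.4, 0, 0.61],
    [0.14, 0.08, 3, 0, 0.61],
    [0.14, 0.08, 3.5, 0, 0.61],
    [0.14, 0.08, 4, 0, 0.61],
    [0.14, 0.08, 4.3, 0, 0.61],
    [0.14, 0.08, 4.5, 0, 0.61],
    [0.14, 0.08, 4.5, 0, 0.61]
  ]
}}

```text
time: 16.6
tool_pos: [0.6287, 0.1304, 0.0802]
ee_rot: [-3.14, 0.001, 0.881]
wrist_force: [-0.3, -0.8, -1.7]
width: 0.0392
finger_force: 30.0
```

>>> {"op": "servo_tool", "data": {
  "moves": [
    [0, 0, 0.05, 0, 0.61],
    [0, 0, 0.1, 0, 0.61],
    [0, 0, 0.1, 0, 0.61]
  ]
}}

```text
time: 16.85
tool_pos: [0.6296, 0.1306, 0.0796]
ee_rot: [3.141, -0.001, 0.882]
wrist_force: [0.2, -0.8, -1.7]
width: 0.0389
finger_force: 30.0
```

>>> {"op": "servo_tool", "data": {
  "moves": [
    [0, 0, 0.05, 0, 0.61],
    [0, 0, 0.1, 0, 0.61],
    [0, 0, 0.1, 0, 0.61]
  ]
}}

```text
time: 17.1
tool_pos: [0.6291, 0.1306, 0.0763]
ee_rot: [-3.142, -0.0, 0.882]
wrist_force: [-0.2, 0.4, -0.8]
width: 0.0392
finger_force: 30.0
```

>>> {"op": "servo_tool", "data": {
  "moves": [
    [0, 0, 0.06, 0, 0.61],
    [0, 0, 0.12, 0, 0.61],
    [0, 0, 0.12, 0, 0.61]
  ]
}}

```text
time: 17.35
tool_pos: [0.6289, 0.1305, 0.0728]
ee_rot: [-3.141, 0.0, 0.882]
wrist_force: [0.9, 0.3, -1.1]
width: 0.0393
finger_force: 30.0
```

```bash
python3 -c "
from h import *
to([.6271,.1292,.074],50.5); print(robot.get_obs()['wrist_force'])"
```

```text
t 17.35 tcp [0.6289 0.1305 0.0728] yaw 50.51 units [-0.09 -0.02 -0.05] turn 0.0
[ 0.94722057  0.31913123 -1.14443825]
```

>>> {"op": "servo_tool", "data": {
  "moves": [
    [0, 0, 0.06, 0, 0.61],
    [0, 0, 0.06, 0, 0.61],
    [0, 0, 0.06, 0, 0.61]
  ]
}}

```text
time: 17.6
tool_pos: [0.6291, 0.1305, 0.0718]
ee_rot: [-3.141, -0.0, 0.882]
wrist_force: [-0.1, -0.5, -1.3]
width: 0.0393
finger_force: 30.0
```

>>> {"op": "servo_tool", "data": {
  "moves": [
    [0, 0, 0.05, 0, 0.61],
    [0, 0, 0.05, 0, 0.61],
    [0, 0, 0.05, 0, 0.61]
  ]
}}

```text
time: 17.85
tool_pos: [0.6294, 0.1306, 0.0717]
ee_rot: [3.141, -0.001, 0.882]
wrist_force: [-0.9, 0.3, 4.7]
width: 0.0391
finger_force: 30.0
```

The floor is reached at TCP z 0.0717. I'll release and rise.

>>> {"op": "servo_tool", "data": {
  "moves": [
    [0, 0, 0, 0, 0.55],
    [0, 0, 0, 0, 0.5],
    [0, 0, 0, 0, 0.42],
    [0, 0, 0, 0, 0.36],
    [0, 0, 0, 0, 0.36],
    [0, 0, -0.5, 0, 0.36],
    [0, 0, -1.5, 0, 0.36],
    [0, 0, -3, 0, 0.36],
    [0, 0, -4.5, 0, 0.36],
    [0, 0, -4.5, 0, 0.36]
  ]
}}

```text
time: 18.68
tool_pos: [0.6333, 0.1311, 0.1946]
ee_rot: [3.129, -0.013, 0.882]
wrist_force: [0.3, -0.1, 1.4]
width: 0.0599
finger_force: 0.0
```

Run:
```python
from h import *
o=robot.get_obs(); snap('wrist','w10');c=load('w10'); i=cv2.imread('pics/w10.png').astype(int)
Rm=rot(o['ee_rot']).as_matrix(); up=np.array([0,0,1]); B=np.array([.6291,.1306,.026]); tx,ty=Rm[:,0],Rm[:,1]
print(o['tool_pos'],o['width'])
pr=[proj(c,P) for P in (B+up*.074+tx*.02,B+up*.088+tx*.0195,B+up*.088,B+up*.088-tx*.0195,B+up*.088-ty*.0195,B+up*.088+ty*.0195)]
print(np.round(pr).tolist())
u,v=np.round(pr[2]).astype(int)
p=i[v-70:v+60,u-6:u+6].mean((1,2)); d=np.diff(p); print([(v-70+k,round(d[k])) for k in range(len(d)) if abs(d[k])>7])
q=i[v-3:v+4,u-60:u+60].mean((0,2)); d=np.diff(q); print([(u-60+k,round(d[k])) for k in range(len(d)) if abs(d[k])>7])
```

```text
[0.63329956 0.13109966 0.19464295] 0.05992593522751985
[[320.0, 181.0], [320.0, 184.0], [320.0, 204.0], [320.0, 223.0], [299.0, 204.0], [340.0, 204.0]]
[(np.int64(156), 9), (np.int64(157), 11), (np.int64(158), 10), (np.int64(159), 12), (np.int64(160), 12), (np.int64(170), -18), (np.int64(171), -28), (np.int64(172), -17), (np.int64(180), 7), (np.int64(181), 10), (np.int64(184), 10), (np.int64(185), 8), (np.int64(221), -9), (np.int64(222), -10), (np.int64(243), 7), (np.int64(244), 8)]
[(np.int64(260), 7), (np.int64(287), -8), (np.int64(301), 13), (np.int64(302), 16), (np.int64(340), -13), (np.int64(341), -11), (np.int64(352), 11), (np.int64(353), 15), (np.int64(354), 10)]
```

The lid edges (rows 184–222, columns 301–340) match the predicted upright pose, so the jar stands free in its gap. Next is the pin: turn the gripper and go above it.

Run:
```python
from h import *
to([*ch(-.265,.02),.20],140.5)
```

```text
t 18.73 tcp [0.6323 0.131  0.191 ] yaw 50.52 units [-3.63  0.83 -0.39] turn -15.0
```

>>> {"op": "servo_tool", "data": {
  "moves": [
    [-0.5, 0.1, -0.5, -1.1, 0.36],
    [-1, 0.3, -0.5, -2.2, 0.36],
    [-1.6, 0.4, -0.5, -3.3, 0.36],
    [-2.2, 0.5, -0.5, -4.4, 0.36],
    [-2.8, 0.6, -0.5, -5.5, 0.36],
    [-3.4, 0.7, -0.5, -6.6, 0.36],
    [-3.6, 0.8, -0.5, -7.7, 0.36],
    [-3.6, 0.8, -0.5, -8.8, 0.36],
    [-3.6, 0.8, -0.5, -9.9, 0.36],
    [-3.6, 0.8, -0.5, -11, 0.36]
  ]
}}

```text
time: 19.57
tool_pos: [0.5867, 0.0481, 0.1947]
ee_rot: [-3.14, -0.001, 2.039]
wrist_force: [-0.5, -0.4, 0.2]
width: 0.0599
finger_force: 0.0
```

>>> {"op": "servo_tool", "data": {
  "moves": [
    [0, 0, 0, -1.1, 0.36],
    [0, 0, 0, -2.2, 0.36],
    [0, 0, 0, -3.3, 0.36],
    [0, 0, 0, -4, 0.36],
    [0, 0, 0, -4, 0.36],
    [0, 0, 0, -4, 0.36]
  ]
}}

```text
time: 20.07
tool_pos: [0.5869, 0.0483, 0.1949]
ee_rot: [-3.141, -0.001, 2.45]
wrist_force: [0.0, -0.2, -0.4]
width: 0.0601
finger_force: 0.0
```

Run:
```python
from h import *
to([*ch(-.265,.02),.033],140.5)
snap('wrist','w11'); snap('top','t11'); snap('scene','s11')
for tag in ('w11','t11','s11'):
    c=load(tag); i=cv2.imread(f'pics/{tag}.png')
    # sample colour at a grid of chest points at barrel-top height to find the barrel edges across y
    for x in (-.33,-.30,-.27,-.24,-.215):
        row=[]
        for y in np.arange(-.03,.071,.004):
            u,v=proj(c,[*ch(x,y),.047 if tag!='w11' else .047]); u,v=int(round(u)),int(round(v))
            if 0<=u<640 and 0<=v<400:
                b,g,r=i[v,u].astype(int); row.append(f'{r-b:d}')
            else: row.append('x')
        print(tag,x,' '.join(row))
```

```text
t 20.07 tcp [0.5869 0.0483 0.1949] yaw 140.39 units [-0.13  0.07  6.48] turn -0.02
w11 -0.33 14 15 15 14 14 16 15 15 16 17 30 85 110 118 118 59 14 15 16 16 13 13 14 13 15 12
w11 -0.3 17 16 16 14 16 17 14 21 54 55 72 81 88 92 95 97 95 94 20 14 16 15 15 14 14 12
w11 -0.27 15 15 16 15 15 15 15 17 53 61 67 76 85 89 95 98 96 86 19 14 15 15 16 15 14 14
w11 -0.24 14 15 14 15 14 16 16 18 46 66 72 76 85 87 92 97 94 51 18 14 16 15 13 14 18 15
w11 -0.215 16 14 13 12 13 16 17 16 54 61 71 82 84 91 92 98 96 91 27 14 15 14 16 14 15 14
t11 -0.33 -22 -21 -16 -6 4 6 6 6 6 8 24 44 57 62 46 24 7 7 6 7 6 6 5 1 -7 -14
t11 -0.3 7 6 6 4 5 6 6 13 25 31 33 45 49 52 53 56 56 47 7 7 6 6 7 6 6 5
t11 -0.27 6 6 5 6 7 5 8 12 24 31 35 42 44 51 52 56 56 42 11 5 7 4 5 6 6 4
t11 -0.24 -4 -1 -3 -3 -2 -2 -1 22 22 -1 -3 -2 -1 -1 3 12 3 2 3 2 3 2 2 2 3 0
t11 -0.215 -22 -22 -21 -19 -13 -6 0 -3 -2 -3 0 -1 -3 0 1 4 5 5 0 1 2 7 8 -4 -11 -11
s11 -0.33 8 8 7 7 10 8 8 24 32 49 53 61 65 72 68 38 5 9 9 9 8 9 8 8 10 8
s11 -0.3 15 13 13 13 11 7 11 29 34 53 58 63 67 72 72 68 68 42 9 8 7 9 8 7 8 7
s11 -0.27 11 9 10 10 7 8 9 26 35 49 54 59 67 73 32 30 33 27 13 10 9 9 11 10 10 9
s11 -0.24 32 50 37 36 17 52 31 56 62 58 67 61 66 65 63 65 63 50 63 18 50 60 53 50 35 43
s11 -0.215 57 61 60 62 62 66 68 64 66 66 69 66 65 65 64 65 61 69 72 71 68 67 67 66 57 56
```

Run:
```python
from h import *
for tag in ('w11','s11'):
    c=load(tag); i=cv2.imread(f'pics/{tag}.png')
    for y in (.02,.004,.036):
        print(tag,y,[(round(x,3),int(i[int(round(p[1])),int(round(p[0]))][2])-int(i[int(round(p[1])),int(round(p[0]))][0])) for x in np.arange(-.388,-.295,.006) for p in [proj(c,[*ch(x,y),.047])]])
```

```text
w11 0.02 [(np.float64(-0.388), 16), (np.float64(-0.382), 12), (np.float64(-0.376), 78), (np.float64(-0.37), 82), (np.float64(-0.364), 76), (np.float64(-0.358), 81), (np.float64(-0.352), 82), (np.float64(-0.346), 79), (np.float64(-0.34), 116), (np.float64(-0.334), 115), (np.float64(-0.328), 114), (np.float64(-0.322), 15), (np.float64(-0.316), 60), (np.float64(-0.31), 87), (np.float64(-0.304), 87), (np.float64(-0.298), 90)]
w11 0.004 [(np.float64(-0.388), 14), (np.float64(-0.382), 13), (np.float64(-0.376), 14), (np.float64(-0.37), 15), (np.float64(-0.364), 12), (np.float64(-0.358), 14), (np.float64(-0.352), 13), (np.float64(-0.346), 13), (np.float64(-0.34), 14), (np.float64(-0.334), 16), (np.float64(-0.328), 14), (np.float64(-0.322), 16), (np.float64(-0.316), 62), (np.float64(-0.31), 55), (np.float64(-0.304), 57), (np.float64(-0.298), 57)]
w11 0.036 [(np.float64(-0.388), 12), (np.float64(-0.382), 15), (np.float64(-0.376), 15), (np.float64(-0.37), 15), (np.float64(-0.364), 14), (np.float64(-0.358), 15), (np.float64(-0.352), 15), (np.float64(-0.346), 14), (np.float64(-0.34), 16), (np.flo
[... 731 characters left out ...]
17), (np.float64(-0.358), 14), (np.float64(-0.352), 10), (np.float64(-0.346), 9), (np.float64(-0.34), 6), (np.float64(-0.334), 35), (np.float64(-0.328), 45), (np.float64(-0.322), 42), (np.float64(-0.316), 44), (np.float64(-0.31), 48), (np.float64(-0.304), 45), (np.float64(-0.298), 43)]
s11 0.036 [(np.float64(-0.388), 9), (np.float64(-0.382), 9), (np.float64(-0.376), 10), (np.float64(-0.37), 9), (np.float64(-0.364), 8), (np.float64(-0.358), 8), (np.float64(-0.352), 7), (np.float64(-0.346), 9), (np.float64(-0.34), 8), (np.float64(-0.334), 7), (np.float64(-0.328), 6), (np.float64(-0.322), 20), (np.float64(-0.316), 60), (np.float64(-0.31), 61), (np.float64(-0.304), 59), (np.float64(-0.298), 62)]
```

The pin's axis is at chest y = 0.020, its barrel starts at x = -0.319 and its tip is at -0.379. All views agree and the sizes check. Next I'll lower onto the barrel and grip.

>>> {"op": "servo_tool", "data": {
  "moves": [
    [-0.13, 0.07, 1, 0, 0.36],
    [-0.13, 0.07, 2, 0, 0.36],
    [-0.13, 0.07, 3, 0, 0.36],
    [-0.13, 0.07, 4, 0, 0.36],
    [-0.13, 0.07, 5, 0, 0.36],
    [-0.13, 0.07, 5.8, 0, 0.36],
    [-0.13, 0.07, 6.2, 0, 0.36],
    [-0.13, 0.07, 6.4, 0, 0.36],
    [-0.13, 0.07, 6.4, 0, 0.36],
    [-0.13, 0.07, 6.4, 0, 0.36]
  ]
}}

```text
time: 21.05
tool_pos: [0.5918, 0.0476, 0.0368]
ee_rot: [3.14, 0.001, 2.452]
wrist_force: [-0.2, 0.2, 0.5]
width: 0.06
finger_force: 0.0
```

>>> {"op": "servo_tool", "data": {
  "moves": [
    [0, 0, 0, 0, 0.45],
    [0, 0, 0, 0, 0.52],
    [0, 0, 0, 0, 0.58],
    [0, 0, 0, 0, 0.6],
    [0, 0, 0, 0, 0.6],
    [0, 0, 0, 0, 0.6]
  ]
}}

```text
time: 21.55
tool_pos: [0.5911, 0.0476, 0.0358]
ee_rot: [3.141, 0.0, 2.452]
wrist_force: [0.2, -0.1, 0.2]
width: 0.0378
finger_force: 0.0
```

Run:
```python
from h import *
o=robot.get_obs(); print(o['width'],o['finger_force'],o['wrist_force'],o['tool_pos'])
snap('wrist','w12'); snap('scene','s12')
for tag in ('w12','s12'):
    c=load(tag); i=cv2.imread(f'pics/{tag}.png').astype(int)
    for x in (-.36,-.335,-.30,-.285,-.24,-.215):
        row=[]
        for y in np.arange(-.03,.071,.004):
            u,v=np.round(proj(c,[*ch(x,y),.047])).astype(int); row.append(str(i[v,u][2]-i[v,u][0]) if 0<=u<640 and 0<=v<400 else 'x')
        print(tag,x,' '.join(row))
    print([(round(x,3),(lambda p:int(i[p[1],p[0]][2]-i[p[1],p[0]][0]))(np.round(proj(c,[*ch(x,.02),.047])).astype(int))) for x in np.arange(-.388,-.3,.006)])
```

```text
0.03775581345163199 0.0 [ 0.22031181 -0.07964881  0.19513992] [0.5910596  0.04764152 0.03580201]
w12 -0.36 13 14 17 13 15 16 15 15 14 18 66 77 85 78 72 63 14 16 16 16 14 15 14 14 15 11
w12 -0.335 14 15 15 15 16 15 13 15 14 13 65 93 113 125 126 83 16 15 14 13 17 15 15 15 14 12
w12 -0.3 18 14 15 14 16 17 14 18 52 69 75 84 90 94 98 98 97 95 18 14 13 17 14 17 16 13
w12 -0.285 16 11 15 13 15 17 16 17 54 65 72 80 89 92 94 103 97 93 19 17 14 14 12 16 16 10
w12 -0.24 13 13 14 13 14 13 3 6 56 60 62 62 66 66 65 68 64 61 17 -1 1 15 12 15 14 14
w12 -0.215 97 10 11 11 1 1 13 14 55 66 72 85 86 91 94 99 95 98 28 16 4 -6 9 15 10 9
[(np.float64(-0.388), 15), (np.float64(-0.382), 12), (np.float64(-0.376), 80), (np.float64(-0.37), 85), (np.float64(-0.364), 85), (np.float64(-0.358), 79), (np.float64(-0.352), 89), (np.float64(-0.346), 81), (np.float64(-0.34), 124), (np.float64(-0.334), 119), (np.float64(-0.328), 122), (np.float64(-0.322), 13), (np.float64(-0.316), 69), (np.float64(-0.31), 92), (np.float64(-0.304), 94)]
s12 -0.36 9 2 3 0 2 4 0 2 3 2 4 2 2 9 0 0 2 2 3 1 1 3 2 5 9 14
s12 -0.335 10 8 10 10 8 5 3 4 4 4 5 33 4 69 75 6 0 2 5 4 4 6 5 7 9 8
s12 -0.3 7 4 4 7 11 8 9 29 37 55 59 37 4 6 5 9 10 41 11 8 9 8 10 9 7 9
s12 -0.285 7 7 7 5 6 4 18 29 40 46 55 60 74 41 7 6 7 8 10 10 9 8 9 9 7 9
s12 -0.24 35 50 36 38 17 53 31 58 65 59 65 61 67 67 64 65 65 51 64 19 51 62 53 52 35 42
s12 -0.215 61 61 61 62 64 68 69 62 65 64 69 67 66 65 67 63 63 70 70 71 68 66 68 65 59 60
[(np.float64(-0.388), 6), (np.float64(-0.382), 3), (np.float64(-0.376), 27), (np.float64(-0.37), 27), (np.float64(-0.364), 27), (np.float64(-0.358), 11), (np.float64(-0.352), 2), (np.float64(-0.346), 8), (np.float64(-0.34), 7), (np.float64(-0.334), 15), (np.float64(-0.328), -1), (np.float64(-0.322), 4), (np.float64(-0.316), 7), (np.float64(-0.31), 2), (np.float64(-0.304), 5)]
```

>>> {"op": "servo_tool", "data": {
  "moves": [
    [0, 0, 0, 0, 0.5],
    [0, 0, 0, 0, 0.45],
    [0, 0, 0.2, 0, 0.45],
    [0, 0, 0.2, 0, 0.55],
    [0, 0, 0.2, 0, 0.6],
    [0, 0, 0.2, 0, 0.65],
    [0, 0, 0.2, 0, 0.65],
    [0, 0, 0.2, 0, 0.65]
  ]
}}

```text
time: 22.32
tool_pos: [0.5905, 0.0475, 0.0301]
ee_rot: [-3.141, -0.001, 2.452]
wrist_force: [-1.6, 0.8, -1.3]
width: 0.0371
finger_force: 27.3
```

>>> {"op": "servo_tool", "data": {
  "moves": [
    [0, 0, 0, 0, 0.65],
    [0, 0, 0, 0, 0.65],
    [0, 0, -0.3, 0, 0.65],
    [0, 0, -0.6, 0, 0.65],
    [0, 0, -0.6, 0, 0.65]
  ]
}}

```text
time: 22.73
tool_pos: [0.5922, 0.0478, 0.0478]
ee_rot: [3.139, 0.002, 2.452]
wrist_force: [0.2, 0.6, -2.4]
width: 0.0347
finger_force: 26.3
```

```bash
cat > prof.py <<'E'
from h import *
import sys
def prof(tag):
    "pin outline across chest y, per row of the wrist picture, from colour"
    o=robot.get_obs(); print(o['width'],o['finger_force'],o['wrist_force'].round(1),o['wrist_torque'].round(2),o['tool_pos'].round(4),inv(o['tool_pos']).round(4))
    snap('wrist','w'+tag); c=load('w'+tag); i=cv2.imread(f'pics/w{tag}.png').astype(int)
    m=(i[:,:,2]-i[:,:,0]>35)
    u0=int(round(proj(c,o['tool_pos'])[0]))
    for r in range(20,300,14):
        xs=np.where(m[r,u0-70:u0+70])[0]
        if len(xs): print(r,'w',len(xs),'c',round(xs.mean()+u0-70,1),'col',i[r,u0].tolist())
if __name__=='__main__': prof(sys.argv[1])
E
python3 prof.py 13
```

```text
0.03465408954555713 26.270816508913413 [ 0.2  0.6 -2.4] [ 0.01  0.08 -0.04] [0.5922 0.0478 0.0478] [-0.2637  0.0213]
48 w 37 c 324.0 col [39, 79, 120]
62 w 43 c 324.0 col [41, 79, 118]
76 w 45 c 324.0 col [42, 90, 135]
90 w 44 c 324.5 col [54, 117, 170]
104 w 43 c 325.0 col [54, 117, 168]
118 w 39 c 325.0 col [53, 114, 167]
132 w 36 c 325.5 col [48, 112, 165]
160 w 70 c 325.5 col [79, 133, 163]
174 w 68 c 325.5 col [88, 145, 179]
188 w 68 c 325.5 col [91, 148, 178]
202 w 66 c 325.5 col [91, 147, 177]
216 w 65 c 326.0 col [89, 146, 177]
230 w 61 c 326.0 col [89, 146, 177]
244 w 56 c 325.5 col [85, 145, 176]
258 w 57 c 326.0 col [60, 102, 126]
272 w 61 c 327.0 col [60, 100, 125]
286 w 60 c 326.5 col [85, 143, 176]
```

The opening shrank to 34.7 mm during the lift, so the pads hold only the upper part of the barrel. The fingertips sit about 26 mm behind the nominal TCP at this opening, which also matches the earlier jar data. I'll set the pin back down, open, go lower (the body still clears the jar) and re-grip nearer the axis.

>>> {"op": "servo_tool", "data": {
  "moves": [
    [0, 0, 0.3, 0, 0.65],
    [0, 0, 0.6, 0, 0.65],
    [0, 0, 0.68, 0, 0.65],
    [0, 0, 0.68, 0, 0.65],
    [0, 0, 0.68, 0, 0.5],
    [0, 0, 0.68, 0, 0.42],
    [0, 0, 0.68, 0, 0.42]
  ]
}}

```text
time: 23.37
tool_pos: [0.591, 0.0476, 0.0283]
ee_rot: [3.141, 0.0, 2.452]
wrist_force: [-0.9, 0.5, -0.1]
width: 0.0513
finger_force: 0.0
```

```bash
python3 prof.py 14 | head -1
python3 - <<'E'
from h import *
to([*ch(-.265,.0205),.0235],140.5)
c=load('w14'); i=cv2.imread('pics/w14.png').astype(int)
for y in (.02,.004,.036):
    print([(round(x,3),int(v)) for x in np.arange(-.394,-.3,.006) for p in [np.round(proj(c,[*ch(x,y),.047])).astype(int)] for v in [i[p[1],p[0]][2]-i[p[1],p[0]][0]]])
for x in (-.36,-.335,-.30,-.285,-.24,-.215):
    print(x,' '.join(str(i[v,u][2]-i[v,u][0]) for y in np.arange(-.03,.071,.004) for u,v in [np.round(proj(c,[*ch(x,y),.047])).astype(int)]))
E
```

```text
0.05128740290393817 0.0 [-0.9  0.5 -0.1] [ 0.03 -0.01 -0.01] [0.591  0.0476 0.0283] [-0.2644  0.0204]
t 23.42 tcp [0.5908 0.0476 0.0279] yaw 140.51 units [0.01 0.01 0.18] turn 0.0
[(np.float64(-0.394), 16), (np.float64(-0.388), 16), (np.float64(-0.382), 12), (np.float64(-0.376), 80), (np.float64(-0.37), 85), (np.float64(-0.364), 83), (np.float64(-0.358), 80), (np.float64(-0.352), 82), (np.float64(-0.346), 92), (np.float64(-0.34), 116), (np.float64(-0.334), 121), (np.float64(-0.328), 116), (np.float64(-0.322), 13), (np.float64(-0.316), 72), (np.float64(-0.31), 91), (np.float64(-0.304), 90)]
[(np.float64(-0.394), 14), (np.float64(-0.388), 15), (np.float64(-0.382), 13), (np.float64(-0.376), 15), (np.float64(-0.37), 14), (np.float64(-0.364), 14), (np.float64(-0.358), 15), (np.float64(-0.352), 16), (np.float64(-0.346), 15), (np.float64(-0.34), 17), (np.float64(-0.334), 16), (np.float64(-0.328), 14), (np.float64(-0.322), 14), (np.float64(-0.316), 70), (np.float64(-0.31), 59), (np.float64(-0.304), 53)]
[(np.float64(-0.394), 16), (np.float64(-0.388), 16), (np.float64(-0.382), 18), (np.float64(-0.376), 15), (np.float64(-0.37), 17), (np.float64(-0.364), 14), (np.float64(-0.358), 16), (np.float64(-0.352), 15), (np.float64(-0.346), 15), (np.float64(-0.34), 11), (np.float64(-0.334), 16), (np.float64(-0.328), 16), (np.float64(-0.322), 16), (np.float64(-0.316), 86), (np.float64(-0.31), 98), (np.float64(-0.304), 97)]
-0.36 12 14 16 13 14 13 16 13 14 17 65 70 79 84 74 74 15 16 14 15 14 15 17 15 15 9
-0.335 13 14 13 14 14 16 14 14 14 16 45 81 112 120 124 120 14 16 13 15 16 16 16 15 13 11
-0.3 18 17 17 14 14 16 14 16 52 56 69 84 85 93 93 97 95 99 43 14 15 16 17 16 13 13
-0.285 16 16 17 17 14 16 16 15 53 58 73 78 90 93 95 99 98 96 58 16 15 16 15 15 16 13
-0.24 13 13 15 12 2 0 17 14 51 59 64 65 65 66 64 66 64 63 42 16 14 3 3 15 14 12
-0.215 11 7 2 -2 15 17 14 14 46 57 67 78 87 90 92 97 97 95 88 16 18 16 14 2 5 7
```

>>> {"op": "servo_tool", "data": {
  "moves": [
    [0, 0, 0.1, 0, 0.42],
    [0, 0, 0.2, 0, 0.42],
    [0, 0, 0.24, 0, 0.42],
    [0, 0, 0.24, 0, 0.42]
  ]
}}

```text
time: 23.75
tool_pos: [0.5904, 0.0477, 0.0215]
ee_rot: [-3.141, -0.001, 2.452]
wrist_force: [0.7, 0.2, -0.3]
width: 0.0546
finger_force: 0.0
```

>>> {"op": "servo_tool", "data": {
  "moves": [
    [0, 0, 0, 0, 0.5],
    [0, 0, 0, 0, 0.55],
    [0, 0, 0, 0, 0.6],
    [0, 0, 0, 0, 0.6],
    [0, 0, 0, 0, 0.6]
  ]
}}

```text
time: 24.17
tool_pos: [0.5912, 0.0478, 0.0227]
ee_rot: [3.141, 0.0, 2.453]
wrist_force: [0.7, -0.0, -0.6]
width: 0.0407
finger_force: 30.0
```

The opening is now 40.7 mm at 30 N, a sound hold. Lifting slowly: the rear should stay down or meet the board's edge, so the pin slants front end up.

>>> {"op": "servo_tool", "data": {
  "moves": [
    [0, 0, -0.2, 0, 0.6],
    [0, 0, -0.4, 0, 0.6],
    [0, 0, -0.6, 0, 0.6],
    [0, 0, -0.8, 0, 0.6],
    [0, 0, -1, 0, 0.6],
    [0, 0, -1, 0, 0.6]
  ]
}}

```text
time: 24.67
tool_pos: [0.5918, 0.0476, 0.0492]
ee_rot: [3.14, 0.002, 2.452]
wrist_force: [-0.2, -0.5, -4.0]
width: 0.0412
finger_force: 30.0
```

```bash
python3 prof.py 15
```

```text
0.04116626208524695 29.956430196762085 [-0.2 -0.5 -4. ] [0.07 0.07 0.04] [0.5918 0.0476 0.0492] [-0.2638  0.0209]
48 w 38 c 323.5 col [31, 72, 115]
62 w 43 c 324.0 col [39, 79, 117]
76 w 45 c 324.0 col [55, 120, 173]
90 w 45 c 325.0 col [57, 119, 173]
104 w 44 c 324.5 col [50, 117, 170]
118 w 41 c 325.0 col [56, 117, 170]
132 w 37 c 325.0 col [51, 114, 168]
146 w 20 c 324.5 col [83, 116, 151]
160 w 72 c 325.5 col [79, 125, 153]
174 w 72 c 325.5 col [92, 149, 182]
188 w 70 c 325.5 col [89, 150, 181]
202 w 69 c 326.0 col [93, 149, 181]
216 w 69 c 326.0 col [91, 149, 181]
230 w 67 c 326.0 col [91, 150, 182]
244 w 66 c 325.5 col [91, 150, 181]
258 w 65 c 326.0 col [95, 149, 180]
272 w 64 c 326.5 col [62, 104, 129]
286 w 64 c 326.5 col [60, 102, 128]
```

```bash
cat > ang.py <<'E'
from h import *
import sys
def ang(tag):
    o=robot.get_obs(); c=load(tag); Rm=rot(o['ee_rot']).as_matrix(); P=o['tool_pos'].copy(); P[2]+=.0243; f=Rm[:,0]; up=np.array([0,0,1])
    i=cv2.imread(f'pics/{tag}.png').astype(int); m=(i[:,:,2]-i[:,:,0]>35)
    w=[(r,int(m[r,255:395].sum())) for r in range(2,240)]
    tip=next((r for r,n in w if n>12),None); bar=next((r for r,n in w if n>55),None)
    best=[]
    for t in np.arange(-5,70,1):
        a=np.radians(t); d=f*np.cos(a)+up*np.sin(a); n=up*np.cos(a)-f*np.sin(a)
        best.append((t,proj(c,P+d*.115)[1],proj(c,P+d*.055+n*.021)[1],proj(c,P+d*.055-n*.0)[1]))
    print('rows tip',tip,'bar',bar); 
    for k,v in((1,tip),(2,bar),(3,bar)):
        if v is not None: print(k,'theta',min(best,key=lambda b:abs(b[k]-v))[0])
ang(sys.argv[1])
E
python3 ang.py w15; sed -i 's/^    o=robot.get_obs(); c=load/    o=robot.get_obs(); c=load/' ang.py
```

```text
rows tip 37 bar 158
1 theta 1
2 theta 2
3 theta 15
```

>>> {"op": "servo_tool", "data": {
  "moves": [
    [0, 0, -0.3, 0, 0.6],
    [0, 0, -0.6, 0, 0.6],
    [0, 0, -0.9, 0, 0.6],
    [0, 0, -1.1, 0, 0.6],
    [0, 0, -1.25, 0, 0.6],
    [0, 0, -1.4, 0, 0.6],
    [0, 0, -1.4, 0, 0.6]
  ]
}}

```text
time: 25.3
tool_pos: [0.5916, 0.0477, 0.0838]
ee_rot: [3.14, 0.001, 2.452]
wrist_force: [0.5, 0.9, -3.5]
width: 0.0408
finger_force: 30.0
```

>>> {"op": "servo_tool", "data": {
  "moves": [
    [0, 0, -0.15, 0, 0.6],
    [0, 0, -0.3, 0, 0.6],
    [0, 0, -0.45, 0, 0.6],
    [0, 0, -0.6, 0, 0.6],
    [0, 0, -0.6, 0, 0.6]
  ]
}}

```text
time: 25.72
tool_pos: [0.5917, 0.0476, 0.0988]
ee_rot: [3.14, 0.002, 2.452]
wrist_force: [0.3, 0.6, -4.3]
width: 0.04
finger_force: 30.0
```

```bash
python3 prof.py 16 | head -1; python3 ang.py w16
```

```text
0.04003336818306316 29.99249517917633 [ 0.3  0.6 -4.3] [-0.01  0.08 -0.02] [0.5917 0.0476 0.0988] [-0.264   0.0208]
rows tip 28 bar 150
1 theta 13
2 theta -5
3 theta -5
```

>>> {"op": "servo_tool", "data": {
  "moves": [
    [0, 0, -0.15, 0, 0.6],
    [0, 0, -0.3, 0, 0.6],
    [0, 0, -0.45, 0, 0.6],
    [0, 0, -0.6, 0, 0.6],
    [0, 0, -0.7, 0, 0.6],
    [0, 0, -0.7, 0, 0.6]
  ]
}}

```text
time: 26.27
tool_pos: [0.5914, 0.0477, 0.1161]
ee_rot: [3.14, 0.001, 2.452]
wrist_force: [-0.7, -0.3, -3.1]
width: 0.0393
finger_force: 29.8
```

```bash
python3 prof.py 17; python3 ang.py w17
python3 - <<'E'
from h import *
snap('scene','s17'); c=load('s17'); i=cv2.imread('pics/s17.png').astype(int)
o=robot.get_obs(); P=o['tool_pos'].copy(); P[2]+=.026
up=np.array([0,0,1]); f=-np.array([*EX,0])
# where along a slanted axis does the wood colour run, scene camera (front handle side)
for t in (0,10,15,20,25,30,35):
    a=np.radians(t); d=f*np.cos(a)+up*np.sin(a)
    print(t,[int(i[v,u][2]-i[v,u][0]) for s in np.arange(.03,.14,.006) for u,v in [np.round(proj(c,P+d*s)).astype(int)]])
E
```

```text
0.039349878687784494 29.82353836297989 [-0.7 -0.3 -3.1] [0.07 0.1  0.02] [0.5914 0.0477 0.1161] [-0.2642  0.0207]
34 w 48 c 324.5 col [37, 97, 146]
48 w 55 c 325.0 col [47, 107, 158]
62 w 61 c 325.0 col [44, 105, 153]
76 w 63 c 325.0 col [44, 98, 145]
90 w 60 c 325.5 col [41, 95, 144]
104 w 57 c 325.0 col [44, 94, 141]
118 w 54 c 325.5 col [48, 95, 139]
132 w 49 c 326.0 col [44, 93, 139]
146 w 47 c 326.0 col [41, 90, 134]
160 w 75 c 326.0 col [36, 85, 132]
174 w 81 c 326.0 col [109, 146, 169]
188 w 77 c 326.0 col [94, 155, 186]
202 w 73 c 326.0 col [70, 122, 150]
216 w 70 c 326.5 col [71, 120, 149]
230 w 67 c 326.0 col [70, 118, 147]
244 w 62 c 325.5 col [73, 119, 147]
258 w 60 c 326.5 col [62, 98, 120]
272 w 56 c 326.5 col [51, 91, 114]
286 w 52 c 326.5 col [73, 121, 148]
rows tip 27 bar 49
1 theta 14
2 theta -5
3 theta -5
0 [6, 2, 3, 12, 11, 0, 8, 1, 3, 4, 3, 0, 21, 10, 8, 13, 0, 3, 11]
10 [6, 3, 8, 39, 30, 27, 1, 3, 1, 3, 1, 12, 23, 36, 1, 21, 20, 17, 20]
15 [5, 3, 8, 29, 31, 25, 3, 2, 3, 4, 1, 39, 38, 0, 8, 56, 32, 18, 19]
20 [5, 5, 4, 6, 7, 1, 4, 1, 2, 4, 10, 42, 4, 2, 44, 75, 21, 21, 18]
25 [32, 5, 4, 4, 1, 4, 3, 1, 2, 1, 32, 40, 2, 19, 76, 60, 20, 21, 18]
30 [28, 5, 4, 4, 1, 4, 1, 1, 0, 2, 39, 10, 0, 58, 74, 42, 20, 20, 19]
35 [28, 1, 2, 1, 4, 3, 1, 1, 3, 6, 40, 3, 1, 62, 63, 21, 21, 23, 19]
```

The handle now appears 63 px wide instead of 45, so the front end is up by about 27°, well above the panel. I'll pull it out forward and up along its slant.

>>> {"op": "servo_tool", "data": {
  "moves": [
    [0.3, 0, -0.1, 0, 0.62],
    [0.8, 0, -0.3, 0, 0.62],
    [1.3, 0, -0.5, 0, 0.62],
    [1.8, 0, -0.7, 0, 0.62],
    [2.3, 0, -0.9, 0, 0.62],
    [2.8, 0, -1.1, 0, 0.62],
    [3.3, 0, -1.3, 0, 0.62],
    [3.8, 0, -1.5, 0, 0.62],
    [4.3, 0, -1.7, 0, 0.62],
    [4.3, 0, -1.7, 0, 0.62]
  ]
}}

```text
time: 27.2
tool_pos: [0.5068, 0.118, 0.1595]
ee_rot: [3.139, 0.001, 2.455]
wrist_force: [-0.2, 0.3, -3.6]
width: 0.0381
finger_force: 29.2
```

>>> {"op": "servo_tool", "data": {
  "moves": [
    [0.4, 0, -0.2, 0, 0.62],
    [0.9, 0, -0.4, 0, 0.62],
    [1.4, 0, -0.6, 0, 0.62],
    [1.9, 0, -0.8, 0, 0.62],
    [2.3, 0, -1, 0, 0.62],
    [2.3, 0, -1, 0, 0.62]
  ]
}}

```text
time: 27.7
tool_pos: [0.4629, 0.1542, 0.1847]
ee_rot: [3.139, 0.001, 2.455]
wrist_force: [-0.2, 0.8, -2.3]
width: 0.0375
finger_force: 29.1
```

```bash
python3 prof.py 18; python3 ang.py w18
```

```text
0.03748350179661543 29.114352632313967 [-0.2  0.8 -2.3] [ 0.02 -0.07  0.04] [0.4629 0.1542 0.1847] [-0.4311  0.0211]
34 w 39 c 328.0 col [42, 97, 147]
48 w 57 c 328.0 col [38, 96, 143]
62 w 63 c 328.0 col [35, 83, 129]
76 w 67 c 328.0 col [36, 81, 125]
90 w 68 c 327.5 col [40, 83, 122]
104 w 65 c 328.0 col [32, 75, 118]
118 w 61 c 328.0 col [36, 74, 118]
132 w 56 c 327.5 col [31, 75, 111]
146 w 57 c 326.0 col [32, 72, 110]
160 w 80 c 326.5 col [34, 73, 107]
174 w 59 c 326.7 col [97, 100, 107]
188 w 80 c 326.5 col [88, 145, 177]
202 w 76 c 326.5 col [78, 130, 161]
216 w 70 c 326.5 col [57, 95, 121]
230 w 65 c 326.0 col [53, 94, 121]
244 w 60 c 325.5 col [55, 96, 120]
258 w 55 c 326.0 col [46, 80, 99]
272 w 52 c 322.8 col [51, 81, 102]
286 w 45 c 325.0 col [61, 100, 124]
rows tip 30 bar 45
1 theta 13
2 theta -5
3 theta -5
```

The opening is creeping (37.5 mm), so this hold is slipping off the barrel's upper half. I'll lay the pin on the flat chest top at once and re-grip it deep and near its middle.

>>> {"op": "servo_tool", "data": {
  "moves": [
    [-0.4, 0, -1, 0, 0.64],
    [-1.2, 0, -2.1, 0, 0.64],
    [-2.2, 0, -3, 0, 0.64],
    [-3.4, 0, -3.1, 0, 0.64],
    [-4.7, 0, -3.1, 0, 0.64],
    [-6, 0, -3.1, 0, 0.64],
    [-7.3, 0, -3.1, 0, 0.64],
    [-8.6, 0, -3.1, 0, 0.64],
    [-9.9, 0, -3.1, 0, 0.64],
    [-11.2, 0, -3, 0, 0.64]
  ]
}}

```text
time: 28.58
tool_pos: [0.6815, -0.0272, 0.2589]
ee_rot: [3.14, 0.003, 2.452]
wrist_force: [-0.3, 1.1, -0.3]
width: 0.0343
finger_force: 0.0
```

```bash
python3 prof.py 19; python3 -c "
from h import *
to([*ch(-.11,.02),.137],140.5)"
```

```text
0.03429168985016673 0.0 [-0.3  1.1 -0.3] [-0.01  0.01  0.02] [ 0.6815 -0.0272  0.2589] [-0.147   0.0202]
20 w 20 c 327.5 col [19, 49, 71]
34 w 12 c 291.7 col [34, 56, 75]
48 w 7 c 257.0 col [180, 191, 198]
62 w 8 c 257.5 col [181, 192, 198]
76 w 8 c 257.5 col [182, 193, 199]
90 w 9 c 258.0 col [125, 132, 138]
104 w 9 c 258.0 col [126, 132, 140]
118 w 10 c 258.5 col [136, 147, 152]
132 w 5 c 258.0 col [182, 192, 198]
146 w 4 c 258.5 col [179, 190, 198]
160 w 140 c 323.5 col [43, 101, 154]
174 w 140 c 323.5 col [45, 103, 155]
188 w 140 c 323.5 col [44, 105, 154]
202 w 140 c 323.5 col [48, 105, 157]
216 w 140 c 323.5 col [47, 107, 155]
230 w 130 c 323.3 col [50, 103, 153]
244 w 92 c 322.5 col [43, 101, 151]
258 w 79 c 322.7 col [44, 104, 156]
272 w 73 c 322.5 col [49, 108, 159]
286 w 68 c 325.5 col [54, 108, 161]
t 28.63 tcp [ 0.6847 -0.032   0.254 ] yaw 140.19 units [-1.25  0.08  4.68] turn -0.05
```

The pin slipped out, so I need to find where it came to rest from colour and differences with the first pictures.

Run:
```python
from h import *
for n in ('top','scene'): snap(n,n+'20')
for n in ('top','scene'):
    a=cv2.imread(f'pics/{n}0.png').astype(int); b=cv2.imread(f'pics/{n}20.png').astype(int)
    # orange/brown handle & yellow barrel: saturation (r-b) in both
    hsv=cv2.cvtColor(b.astype(np.uint8),cv2.COLOR_BGR2HSV)
    m=((b[:,:,2]-b[:,:,0])>22).astype(np.uint8)
    nl,lab,st,ce=cv2.connectedComponentsWithStats(m)
    print(n)
    for k in range(1,nl):
        if st[k,4]>15: 
            c=b[lab==k].mean(0).round().astype(int); print(st[k].tolist(),ce[k].round().tolist(),c.tolist())
    d=(np.abs(a-b).max(2)>25).astype(np.uint8); nl,lab,st,ce=cv2.connectedComponentsWithStats(d)
    print('diff',[(st[k].tolist(),b[lab==k].mean(0).round().astype(int).tolist()) for k in range(1,nl) if st[k,4]>40])
```

```text
top
[460, 0, 146, 95, 4665] [531.0, 50.0] [38, 59, 83]
[149, 33, 28, 30, 570] [163.0, 46.0] [59, 77, 97]
[361, 39, 10, 6, 34] [365.0, 42.0] [71, 91, 111]
[194, 41, 28, 30, 588] [207.0, 54.0] [60, 78, 98]
[103, 50, 29, 28, 587] [117.0, 63.0] [57, 75, 95]
[367, 57, 94, 156, 6569] [407.0, 128.0] [47, 74, 104]
[364, 96, 7, 12, 63] [367.0, 101.0] [47, 70, 96]
[320, 100, 5, 16, 59] [322.0, 108.0] [44, 64, 87]
[365, 113, 4, 12, 33] [367.0, 119.0] [48, 67, 90]
[282, 116, 27, 43, 656] [298.0, 137.0] [51, 77, 106]
[317, 130, 48, 34, 898] [335.0, 150.0] [50, 76, 107]
[336, 131, 7, 6, 19] [339.0, 133.0] [43, 60, 80]
[351, 142, 7, 6, 18] [354.0, 144.0] [40, 54, 71]
[250, 218, 46, 24, 633] [272.0, 229.0] [45, 64, 79]
[172, 249, 14, 20, 194] [178.0, 259.0] [28, 40, 60]
diff [([212, 39, 178, 361, 27535], [58, 60, 42]), ([400, 165, 14, 7, 60], [31, 50, 72]), ([267, 178, 17, 15, 164], [119, 120, 124]), ([435, 178, 205, 222, 12331], [78, 87, 88]), ([277, 188, 16, 16, 108], [61, 66, 72]), ([251, 218, 45, 23, 536], [43, 62, 77]), ([282, 230, 11, 10, 48], [86, 92, 94]), ([375, 253, 51, 27, 555], [80, 90, 
[... 2347 characters left out ...]
4] [464.0, 350.0] [69, 85, 107]
[503, 334, 34, 39, 907] [519.0, 351.0] [70, 84, 104]
[0, 344, 148, 56, 2595] [89.0, 368.0] [45, 67, 94]
[350, 361, 9, 9, 23] [354.0, 365.0] [178, 187, 201]
[350, 364, 15, 23, 90] [358.0, 375.0] [183, 192, 206]
diff [([0, 0, 287, 273, 14879], [93, 103, 106]), ([278, 0, 22, 28, 415], [72, 74, 52]), ([277, 0, 63, 104, 3487], [49, 51, 41]), ([412, 0, 59, 73, 1878], [113, 126, 131]), ([284, 43, 11, 9, 55], [47, 48, 37]), ([274, 55, 15, 21, 117], [70, 72, 53]), ([246, 108, 118, 124, 5849], [73, 80, 85]), ([212, 116, 50, 10, 196], [127, 142, 148]), ([210, 186, 45, 14, 336], [85, 95, 99]), ([123, 219, 36, 18, 126], [86, 90, 96]), ([218, 227, 15, 7, 79], [45, 60, 81])]
```

Run:
```python
from h import *
ct,cs=load('top20'),load('scene20')
print('jar lid pred top',proj(ct,[.629,.1306,.114]),'scene',proj(cs,[.629,.1306,.114]))
out={}
for n,c,bb in (('top',ct,(245,210,305,250)),('scene',cs,(318,100,362,215))):
    b=cv2.imread(f'pics/{n}20.png').astype(int); x0,y0,x1,y1=bb
    m=((b[:,:,2]-b[:,:,0])>22); s=m[y0:y1,x0:x1]
    print(n)
    for r in range(0,s.shape[0],2 if n=='top' else 4): print(y0+r,''.join('#' if v else '.' for v in s[r]))
```

```text
jar lid pred top [274.87015829 186.13023442] scene [348.40019777 209.30439016]
top
210 ............................................................
212 ............................................................
214 ............................................................
216 ............................................................
218 .........................................##.................
220 ................................################............
222 .................##############.####.#############..........
224 .............######################################.........
226 ...........#######################################..........
228 ..........###########################.###########...........
230 .......#######################################..............
232 ......#####################################.................
234 .....###############################........................
236 ......########################..............................
238 ........###################.................................
240 ...............#########..............
[... 1009 characters left out ...]
..........#...
160 .............################..#............
164 .............###############................
168 ............###############..........#.....#
172 ...........###############..................
176 ..........###############...................
180 .........###############....................
184 ........###############.....................
188 ........##############......................
192 ..........##########........................
196 ........########............................
200 .......########.............................
204 .......#######..............................
208 ............................................
212 ............................................
```

>>> {"op": "servo_tool", "data": {
  "moves": [
    [0, -1, -1, 0, 0.4],
    [0, -2, -2, 0, 0.4],
    [0, -3, -3, 0, 0.4],
    [0, -4, -3, 0, 0.4],
    [0, -5, -3, 0, 0.4],
    [0, -5, -3, 0, 0.4]
  ]
}}

```text
time: 29.23
tool_pos: [0.5978, -0.1243, 0.3364]
ee_rot: [3.141, 0.005, 2.449]
wrist_force: [0.4, -0.2, 0.2]
width: 0.0563
finger_force: 0.0
```

```bash
cat > fit.py <<'E'
from h import *
from scipy.optimize import differential_evolution
import sys
tag=sys.argv[1]
snap('top','top'+tag); snap('scene','scene'+tag)
V=[]
for n,bb in (('top',(215,180,340,300)),('scene',(270,80,400,240))):
    c=load(n+tag); b=cv2.imread(f'pics/{n}{tag}.png').astype(int); x0,y0,x1,y1=bb
    m=((b[:,:,2]-b[:,:,0])>20).astype(np.uint8)
    use=np.zeros_like(m); use[y0:y1,x0:x1]=1
    bd=np.array([proj(c,[*ch(x,y),.138]) for x,y in((-.19,-.17),(.19,-.17),(.19,.17),(-.19,.17))])
    cv2.fillPoly(use,[bd.astype(np.int32)],0)
    m=m*use; nl,lab,st,ce=cv2.connectedComponentsWithStats(m); k=1+np.argmax(st[1:,4]); m=(lab==k).astype(np.uint8)
    print(n,st[k].tolist()); V.append((n,c,m,use,b))
ang=np.linspace(0,2*np.pi,16,endpoint=False)
def sil(c,M,d):
    e1=np.cross(d,[0,0,1.]);e1/=np.linalg.norm(e1)+1e-9;e2=np.cross(d,e1)
    im=np.zeros((400,640),np.uint8)
    for a,b2,r in((-.1,.1,.021),(-.16,-.1,.0115),(.1,.16,.0115)):
        P=[M+d*s+r*(np.cos(t)*e1+np.sin(t)*e2) for s in(a,b2) for t in ang]
        q=np.array([proj(c,p) for p in P]); h=cv2.convexHull((q*8).astype(np.int32)); cv2.fillConvexPoly(im,h,1,shift=3)
    return im
def dirv(az,el): return np.array([*( -EX*np.cos(az)+EY*np.sin(az))*np.cos(el),np.sin(el)])
def cost(p):
    M=np.array([*ch(p[0],p[1]),p[2]]); d=dirv(p[3],p[4]); s=0
    for n,c,m,use,_ in V:
        a=sil(c,M,d)*use; s+=1-(a&m).sum()/max(1,(a|m).sum())
    return s
R0=differential_evolution(cost,[(-.5,-.1),(-.15,.2),(.02,.4),(-1.6,1.6),(-.2,1.57)],seed=1,maxiter=60,popsize=12,tol=1e-6)
p=R0.x; M=np.array([*ch(p[0],p[1]),p[2]]); d=dirv(p[3],p[4])
print('cost',round(R0.fun,3),'mid chest',p[:3].round(4),'az',np.degrees(p[3]).round(1),'el',np.degrees(p[4]).round(1))
A=M+d*.16;B=M-d*.16; print('a',inv(A).round(4),A[2].round(4),'b',inv(B).round(4),B[2].round(4))
np.save('pin.npy',p)
E
python3 fit.py 21; python3 -c "
from h import *
o=robot.get_obs(); print(o['time'],o['tool_pos'],o['wrist_force'])"
```

```text
top [215, 204, 80, 19, 1081]
scene [270, 80, 130, 134, 6242]
cost 0.964 mid chest [-0.3778  0.0972  0.1348] az 38.1 el 59.0
a [-0.4427  0.1481] 0.2719 b [-0.3129  0.0463] -0.0023
29.3333 [ 0.5995593  -0.12160942  0.33437296] [ 0.74877691 -0.30368023  0.3526073 ]
```

>>> {"op": "servo_tool", "data": {
  "moves": [
    [0, 0, 0, 0, 0.4],
    [0, 0, 0, 0, 0.4],
    [0, 0, 0, 0, 0.4],
    [0, 0, 0, 0, 0.4],
    [0, 0, 0, 0, 0.4],
    [0, 0, 0, 0, 0.4]
  ]
}}

```text
time: 29.83
tool_pos: [0.6004, -0.1216, 0.3323]
ee_rot: [-3.142, -0.0, 2.453]
wrist_force: [0.4, -0.3, -0.8]
width: 0.0563
finger_force: 0.0
```

Run:
```python
from h import *
for k in ('22','23'):
    for n in ('top','scene'):
        snap(n,n+k); a=cv2.imread(f'pics/{n}0.png').astype(int); b=cv2.imread(f'pics/{n}{k}.png').astype(int)
        m=(((b[:,:,2]-b[:,:,0])>24)&((a[:,:,2]-a[:,:,0])<=24)).astype(np.uint8); m=cv2.morphologyEx(m,cv2.MORPH_OPEN,np.ones((3,3),np.uint8))
        nl,lab,st,ce=cv2.connectedComponentsWithStats(m)
        for j in range(1,nl):
            if st[j,4]>40: print(k,n,st[j].tolist(),ce[j].round().tolist(),b[lab==j].mean(0).round().astype(int).tolist())
```

```text
22 top [204, 187, 79, 16, 988] [245.0, 194.0] [70, 96, 115]
22 scene [336, 190, 8, 9, 59] [340.0, 194.0] [57, 82, 115]
22 scene [345, 190, 51, 27, 678] [368.0, 204.0] [80, 109, 133]
23 top [203, 186, 75, 16, 975] [243.0, 194.0] [69, 96, 115]
23 scene [336, 190, 8, 8, 55] [339.0, 194.0] [58, 83, 117]
23 scene [343, 190, 52, 27, 685] [368.0, 204.0] [79, 108, 132]
```

```bash
python3 - <<'E'
s=open('fit.py').read()
s=s.replace("(('top',(215,180,340,300)),('scene',(270,80,400,240)))","(('top',(150,140,360,320)),('scene',(260,60,480,300)))")
s=s.replace(">20).astype(np.uint8)",">24).astype(np.uint8)").replace("    use=np.zeros_like(m); use[y0:y1,x0:x1]=1\n","    a0=cv2.imread(f'pics/{n}0.png').astype(int); use=np.zeros_like(m); use[y0:y1,x0:x1]=1; use[cv2.dilate(((a0[:,:,2]-a0[:,:,0])>24).astype(np.uint8),np.ones((3,3)))>0]=0\n")
s=s.replace("m=m*use;","m=cv2.morphologyEx(m*use,cv2.MORPH_OPEN,np.ones((2,2),np.uint8));")
s=s.replace("[(-.5,-.1),(-.15,.2),(.02,.4),(-1.6,1.6),(-.2,1.57)]","[(-.55,-.1),(-.15,.4),(.02,.3),(-1.6,1.6),(-.8,.8)]")
open('fit.py','w').write(s)
E
python3 fit.py 24
python3 - <<'E'
from h import *
ct=load('top24'); i=cv2.imread('pics/top24.png').astype(int); cs=load('scene24'); j=cv2.imread('pics/scene24.png').astype(int)
print('jar lid',proj(ct,[.629,.1306,.114]),proj(cs,[.629,.1306,.114]))
for n,p in (('tin_a',[.587,.164,.068]),('tin_b',[.670,.096,.068]),('jarlid',[.629,.1306,.114])):
    u,v=np.round(proj(ct,p)).astype(int); print(n,i[v-1:v+2,u-1:u+2].mean((0,1)).round(), cv2.imread('pics/top0.png')[v,u]); u,v=np.round(proj(cs,p)).astype(int); print('  scene',j[v-1:v+2,u-1:u+2].mean((0,1)).round())
E
```

```text
top [203, 187, 81, 16, 1016]
scene [345, 191, 54, 27, 686]
cost 0.594 mid chest [-0.3457  0.1573  0.0861] az 60.7 el -32.0
a [-0.4121  0.2756] 0.0012 b [-0.2792  0.0391] 0.1709
jar lid [274.87015829 186.13023442] [348.40019777 209.30439016]
tin_a [104. 104. 108.] [114 114 118]
  scene [53. 70. 84.]
tin_b [125. 125. 129.] [114 113 118]
  scene [127. 128. 136.]
jarlid [ 96. 103. 111.] [83 85 88]
  scene [127. 128. 135.]
```

Run:
```python
from h import *
def show(n,x0,y0,x1,y1,sx=1,sy=2):
    b=cv2.imread(f'pics/{n}.png').astype(int)
    for r in range(y0,y1,sy):
        s=''
        for u in range(x0,x1,sx):
            B,G,Rr=b[r,u]; s+='#' if Rr-B>30 else ('+' if Rr-B>16 else ('g' if G-Rr>4 else 'O' if B>112 else 'o' if B>85 else '-' if B>55 else '.'))
        print(r,s)
show('top24',198,176,318,240); print(); show('scene24',310,170,410,246)
```

```text
176 OOOOOOOOOOOOOOOOOOOOOOOOOOOOOOOOOOOOOOOOOoo-----------------------------ooOOOOo----oOOOOOOOOOOOOOOOOoooOOOo---oooooooooo
178 OOOOOOOOOOOOOOOOOOOOOOOOOOOOOOOOOOOOOOo-------------------------------ooOOOOOOOOOOOOOOOOOOOOOOOOOOOooOOOo---oooooooooooo
180 O+OOO+OOOOOOOOOOOOOOOOOOOOOOOOOOOOOOOOoo-----------------------------ooOOOOOOOOOOOOOOOOOOOOOOOOOOOooOOOo--oooooooooooooo
182 OOOOOooooooooOOOOOOOOOooOOOOO+OOOOOOOOOOoo--------------------------oOOOOoOOOOOOOOOOOOOOooooooooooOOOo---ooooooooooooooo
184 OOOOOOOOOOOOOOOOOOOOOOoooOOOOOOOOOOOOOOOOOo-----------------------oOOOOo-oOOOOOOOOOOOOOo---------oOoo--ooooooooooooooooo
186 OOOOOOOOOOOOOOOOO+O+o++++++++++++++++++++++++++++++++++++++++++++++++o++++oooooooOOOOOOo-..----ooo----oooooooooooooooooo
188 OOOOO+O+++O+OOOO+o++++++++####################################################++++oOOOo-...-oooo----oooooooooooooooooooo
190 OOOOO++++#++++++++######++####################################################+++#+++++#######+++--ooooooooooooooooooooo
192 ooo+++###############+######################################################++-+################
[... 6190 characters left out ...]
OOOOOOo++OOOOOo-----o-----------++++++++++++++++++++++++++++++++++++++
234 #############################+OOOOo--OOOOOOo-----------------o++++++++++++++++++++++++++++++++++++++
236 #################################+--OOOOOOo------------o----oO++++++++++++++++++++++++++++++++++++++
238 #####################################++OOo------------------o+++++++++++++++++++++++++++++++++++++++
240 ########################################+---o--o-o-o--o-oo--o+++++++++++++++++++++++++++++++++++++O+
242 ########################################---------oo--o-ooo--o+++++++++++++++++++++++++++++++++++++++
244 #######################################+---ooo--o-ooo--o--o-o+++++++++++++++++++++++++++++++++++++++
```

```bash
python3 - <<'E'
s=open('fit.py').read()
s=s.replace("m=cv2.morphologyEx(m*use,cv2.MORPH_OPEN,np.ones((2,2),np.uint8)); nl,lab,st,ce=cv2.connectedComponentsWithStats(m); k=1+np.argmax(st[1:,4]); m=(lab==k).astype(np.uint8)\n    print(n,st[k].tolist())",
"m=cv2.morphologyEx(m*use,cv2.MORPH_OPEN,np.ones((3,3),np.uint8)); m=cv2.morphologyEx(m,cv2.MORPH_CLOSE,np.ones((5,5),np.uint8))*use; nl,lab,st,ce=cv2.connectedComponentsWithStats(m); m=np.isin(lab,[k for k in range(1,nl) if st[k,4]>60]).astype(np.uint8); print(n,[x.tolist() for x in st[1:] if x[4]>60])")
s=s.replace(">24).astype(np.uint8)\n",">27).astype(np.uint8)\n")
import re
s=re.sub(r"; use\[cv2.dilate.*?\]=0","",s)
s=s.replace("(('top',(150,140,360,320)),('scene',(260,60,480,300)))","(('top',(185,180,310,206)),('scene',(320,180,440,217)))")
s=s.replace("snap('top','top'+tag)","len(sys.argv)<3 and snap('top','top'+tag)").replace("snap('scene','scene'+tag)","len(sys.argv)<3 and snap('scene','scene'+tag)")
open('fit.py','w').write(s)
E
python3 fit.py 24 x; python3 -c "
from h import *
print(robot.get_obs()['time'])
ct=load('top0'); p=[onz(ct,uv,.102) for uv in ((221,141),(263,141),(179,141),(221,183),(221,99))]; print(np.round(p,3), [inv(q).round(3) for q in p[:1]])"
```

```text
top [[203, 187, 94, 15, 1100]]
scene [[326, 186, 69, 31, 807]]
cost 0.395 mid chest [-0.3494  0.1649  0.0845] az 62.0 el -32.4
a [-0.4129  0.2842] -0.0012 b [-0.2859  0.0456] 0.1702
30.1333
[[0.765 0.274 0.102]
 [0.76  0.16  0.102]
 [0.77  0.387 0.102]
 [0.647 0.274 0.102]
 [0.887 0.273 0.102]] [array([-0.274,  0.305])]
```

The pin has come to rest leaning over the drawer's side wall. Its low end is on the counter and its high handle is at about chest (-0.286, 0.046, 0.17). The jar's lid and the tins are still where I left them. The high handle sits clear above everything, so I'll take the pin by that, with the gripper turned across it. First I'll move above it and measure.

Run:
```python
from h import *
p=np.load('pin.npy'); d=np.array([*(-EX*np.cos(p[3])+EY*np.sin(p[3]))*np.cos(p[4]),np.sin(p[4])]); M=np.array([*ch(p[0],p[1]),p[2]])
print('dir world az',np.degrees(np.arctan2(d[1],d[0])),'grip pt',M-d*.13,'mid',M,'low',M+d*.16,'high',M-d*.16)
g=M-d*.13; to([g[0],g[1],.27],np.degrees(np.arctan2(d[1],d[0])))
```

```text
dir world az 78.51422327178774 grip pt [0.59552865 0.10558937 0.15409292] mid [0.61739098 0.21318284 0.08448198] low [ 0.64429846  0.34560558 -0.00119302] high [0.5904835  0.0807601  0.17015698]
t 30.13 tcp [ 0.6002 -0.122   0.3326] yaw 140.51 units [5.93 6.91 2.5 ] turn 10.33
```

>>> {"op": "servo_tool", "data": {
  "moves": [
    [1, 1, 0, 1.1, 0.47],
    [2, 2, 0, 2.2, 0.47],
    [3, 3, 0, 3.3, 0.47],
    [4, 4.2, 0.4, 4.4, 0.47],
    [5, 5.6, 0.8, 5.5, 0.47],
    [5.9, 6.9, 1.2, 6.6, 0.47],
    [5.9, 6.9, 1.6, 7.7, 0.47],
    [5.9, 6.9, 2, 8.8, 0.47],
    [5.9, 6.9, 2.3, 9.9, 0.47],
    [5.9, 6.9, 2.3, 10.3, 0.47]
  ]
}}

```text
time: 30.97
tool_pos: [0.5953, 0.1055, 0.2727]
ee_rot: [-3.138, 0.001, 1.37]
wrist_force: [-0.7, 0.1, 0.0]
width: 0.0494
finger_force: 0.0
```

>>> {"op": "servo_tool", "data": {
  "moves": [
    [0, 0, 0, 0, 0.47],
    [0, 0, 0, 0, 0.47]
  ]
}}

```text
time: 31.13
tool_pos: [0.5961, 0.105, 0.2752]
ee_rot: [3.141, -0.0, 1.375]
wrist_force: [-0.4, 0.4, 0.6]
width: 0.0501
finger_force: 0.0
```

```bash
cat > look.py <<'E'
from h import *
import sys
tag=sys.argv[1]
o=robot.get_obs(); snap('wrist',tag); c=load(tag); i=cv2.imread(f'pics/{tag}.png').astype(int)
p=np.load('pin.npy'); d=np.array([*(-EX*np.cos(p[3])+EY*np.sin(p[3]))*np.cos(p[4]),np.sin(p[4])]); M=np.array([*ch(p[0],p[1]),p[2]])
print(o['time'],o['tool_pos'].round(4),o['ee_rot'].round(3),o['wrist_force'].round(1))
for s in (.16,.13,.1,.0,-.1,-.16): print('axis',s,proj(c,M-d*s).round(),(M-d*s).round(3))
print('tcp',proj(c,o['tool_pos']).round())
for r in range(0,400,10):
    s=''
    for u in range(200,460,3):
        B,G,Rr=i[r,u]; q=(Rr-B)/(Rr+1); s+='#' if q>.55 else ('+' if q>.35 else ('O' if B>150 else 'o' if B>90 else '-' if B>45 else '.'))
    print(r,s)
E
python3 look.py w30
```

```text
31.1333 [0.5961 0.105  0.2752] [ 3.141 -0.     1.375] [-0.4  0.4  0.6]
axis 0.16 [323. 216.] [0.59  0.081 0.17 ]
axis 0.13 [323. 189.] [0.596 0.106 0.154]
axis 0.1 [323. 164.] [0.601 0.13  0.138]
axis 0.0 [324.  87.] [0.617 0.213 0.084]
axis -0.1 [324.  22.] [0.634 0.296 0.031]
axis -0.16 [324. -13.] [ 0.644  0.346 -0.001]
tcp [323. 229.]
0 +oooooo-o-o-----o----------------------+#####ooooOOOOOOOOOOOOOOOOOOOOOOOOOOOOOOOOOOOOOO
10 +ooooooo--o-o---o----------------------+#####ooooOOOOOOOOOOOOOOOOOOOOOOOOOOOOOOOOOOOOOO
20 oooooo--oooo-o-oo-o------------------+++#+#+#++ooOOOOOOOOOOOOOOOOOOOOOOOOOOOOOOOOOOOOOO
30 ooooo--oooooo--oo-ooo-o--------------+#+++++#++-ooOOOOOOOOOOOOOOOOOOOOOOOOOOOOOOOOOOOOO
40 ooooooo-----oooo-ooo-o-o-------------+#+++++++++oooOOOOOOOOOOOOOOOOOOOOOOOOOOOOOOOOOOOO
50 oooooo-o-oo----oooooo----o-o---------+++++++++++ooooOOOOOOOOOOOOOOOOOOOOOOOOOOOOOOOOOOO
60 oooo-ooooooooooo-----oo--o-oo--------+++++++++++ooooooOOOOOOOOOOOOOOOOOOOOOOOOOOOOOOOOO
70 ooooooooooooooooooo----ooooo-o-------+++++++++++oooo--oooOOOOOOOOOOOOOOOOOOOOOOOOOOOOOO
80 -oooooooooooo-oooooooo-oooooo
[... 2209 characters left out ...]
-oo-o-----o-oo--o-oo--o-o--oo-o-o-oo-ooo---o--###..-----
330 ....###---o-----o-o---o--o-ooo----ooo---ooo-o---ooo--oooo----o--o------------+###......
340 ....###+--------------------------------------------------------------------.####..-...
350 ....######+..------ooooooooooooooooooooooo-######################+-----..#+#####+......
360 ......#+.+....----ooooooooooooooooooooooo#########################+----......++........
370 .....#........---oooooooooooooooooooooooooo+#######################+---.+..............
380 ............+.--ooooooooooooooooooo-oooooooooo-----+################--.+...#.##########
390 #######################################################################################
```

The handle tip (row 224) and barrel end (row 170) match the fit to within about 5 mm. I'll descend with that small correction and close on the handle.

>>> {"op": "servo_tool", "data": {
  "moves": [
    [-0.16, 0.14, 1.2, 0, 0.47],
    [-0.16, 0.14, 2.4, 0, 0.47],
    [-0.16, 0.14, 3.6, 0, 0.47],
    [-0.16, 0.14, 4.8, 0, 0.47],
    [-0.16, 0.14, 5.6, 0, 0.47],
    [-0.16, 0.14, 6.2, 0, 0.47],
    [-0.16, 0.14, 6.5, 0, 0.47],
    [-0.16, 0.14, 6.5, 0, 0.47]
  ]
}}

```text
time: 31.85
tool_pos: [0.5977, 0.1001, 0.1106]
ee_rot: [-3.138, 0.001, 1.374]
wrist_force: [-0.9, 0.1, -1.2]
width: 0.0496
finger_force: 0.0
```

>>> {"op": "servo_tool", "data": {
  "moves": [
    [0, 0, 0, 0, 0.55],
    [0, 0, 0, 0, 0.63],
    [0, 0, 0, 0, 0.7],
    [0, 0, 0, 0, 0.75],
    [0, 0, 0, 0, 0.8],
    [0, 0, 0, 0, 0.82],
    [0, 0, 0, 0, 0.82]
  ]
}}

```text
time: 32.43
tool_pos: [0.5991, 0.1004, 0.1132]
ee_rot: [3.141, -0.0, 1.374]
wrist_force: [-0.2, -0.3, 1.3]
width: 0.0231
finger_force: 30.0
```

>>> {"op": "servo_tool", "data": {
  "moves": [
    [0.1, 0, -0.3, 0, 0.82],
    [0.4, 0, -0.75, 0, 0.82],
    [0.75, 0, -1.2, 0, 0.82],
    [1.1, 0, -1.6, 0, 0.82],
    [1.5, 0, -2.05, 0, 0.82],
    [1.9, 0, -2.45, 0, 0.82],
    [2.1, 0, -2.65, 0, 0.82],
    [2.1, 0, -2.65, 0, 0.82]
  ]
}}

```text
time: 33.1
tool_pos: [0.6097, 0.1535, 0.1806]
ee_rot: [3.139, -0.001, 1.376]
wrist_force: [-0.2, -0.6, -3.5]
width: 0.0233
finger_force: 30.0
```

>>> {"op": "servo_tool", "data": {
  "moves": [
    [0.4, 0, -0.35, 0, 0.82],
    [0.85, 0, -0.75, 0, 0.82],
    [1.3, 0, -1.1, 0, 0.82],
    [1.8, 0, -1.45, 0, 0.82],
    [2.3, 0, -1.75, 0, 0.82],
    [2.8, 0, -2.05, 0, 0.82],
    [3.3, 0, -2.35, 0, 0.82],
    [3.8, 0, -2.6, 0, 0.82],
    [3.8, 0, -2.7, 0, 0.82],
    [3.8, 0, -2.7, 0, 0.82]
  ]
}}

```text
time: 33.93
tool_pos: [0.6272, 0.2451, 0.2456]
ee_rot: [-3.14, 0.001, 1.375]
wrist_force: [-0.1, 0.3, -3.7]
width: 0.0234
finger_force: 30.0
```

Run:
```python
from h import *
o=robot.get_obs(); print(o['time'],o['tool_pos'],inv(o['tool_pos']),o['width'],o['wrist_force'],o['joint_positions'].round(2))
c=snap('wrist','w31'); c=load('w31'); i=cv2.imread('pics/w31.png').astype(int)
for r in range(0,330,10):
    s=''
    for u in range(230,430,2):
        B,G,Rr=i[r,u]; q=(Rr-B)/(Rr+1); s+='#' if q>.55 else ('+' if q>.35 else ('O' if B>150 else 'o' if B>90 else '-' if B>45 else '.'))
    print(r,s)
```

```text
33.9333 [0.62715082 0.24506221 0.24558628] [-0.36216261  0.19570269] 0.02338204097535157 [-0.06475805  0.27202464 -3.66926773] [ 0.29  0.37  0.9  -0.    1.87  0.48]
0 ----------------ooo-----ooooooooooooooooooo--ooooooooooooooooooooooooooooooooooooooooooooooooooooooo
10 ----------oooooooOoooooooooooooooooooo----oooooooooooooooooooooooooooooooooooooooooooooooooooooooooo
20 oOOOOOOOOOOoooOOOoOooOoooooooooo---------ooooooooooooooooooooooooooooooooooooooooooooooooooooooooooo
30 OOOOOOOOOOOOoOOOOooooo-----------------ooooooooooooooooooooooooooooooooooooooooooooooooOOOOOOOOOOOOO
40 ---o--------------------------------------ooooooooooooooooooooooooooooooooooooooOOOOOOOOOOOOOOOOOOOO
50 ---------------------------------------------oooooooooooooooooooooooooooooOOOOOOOOOOOOOOOOOOOOOOOOOO
60 -----------------o-----------------------------oooooooooooooooooooooooOOOOOOOOOOOOOOOOOOOOOOOOOOOOOO
70 -----------------------------------------------oooooooooooooooooooOOOOOOOOOOOOOOOOOOOOOOOOOOOOOOOOOO
80 ------------------------------------------------oooooooooooooooOOOOOOOOOOOOOOOOOOOOOOOOOOOOOOOOOOOOO

[... 1818 characters left out ...]
ooooo..######################..-ooooooooooooooOOOOOOoooooooooo--------
270 oooooooooooooooooooooooooooooooooo...######################...-oooooooooooooooooooo-ooOOOOOOooooo---
280 ........................-oooooooo...########################...-oooooooo............................
290 ........................-ooooooo....oOo###################oo....ooooooo-............................
300 .....................####oooooo-...-oOOo+###############+ooo-...-oooooo+###.........................
310 ....................+###+--oo----.-ooooo----------------------.----ooo-+####........................
320 ------------------.+###--------------------------------------------------+##+.----------------------
```

The pin hangs steeply from the handle, with the opening steady at 23.4 mm and the force equal to its weight. Next I'll lift straight up, then draw it back toward the robot while rising.

>>> {"op": "servo_tool", "data": {
  "moves": [
    [0.1, 0, -0.5, 0, 0.82],
    [0.1, 0, -1, 0, 0.82],
    [0.1, 0, -1.6, 0, 0.82],
    [0.1, 0, -2.2, 0, 0.82],
    [0.1, 0, -2.8, 0, 0.82],
    [0.1, 0, -3.4, 0, 0.82],
    [0.1, 0, -4, 0, 0.82],
    [0.1, 0, -4.5, 0, 0.82],
    [0.1, 0, -4.5, 0, 0.82]
  ]
}}

```text
time: 34.73
tool_pos: [0.629, 0.2462, 0.362]
ee_rot: [3.136, -0.002, 1.372]
wrist_force: [1.1, 0.6, -2.9]
width: 0.0239
finger_force: 29.9
```

Run:
```python
from h import *
o=robot.get_obs(); print(o['width'],o['wrist_force'],o['joint_positions'].round(2),inv(o['tool_pos'])); to([.52,.17,.48],78.8)
```

```text
0.023885031596031378 [ 1.10176184  0.60791092 -2.87870047] [ 0.29  0.45  0.56 -0.    2.12  0.49] [-0.36146762  0.19777305]
t 34.73 tcp [0.629  0.2462 0.362 ] yaw 78.6 units [-3.84 -3.65 -4.75] turn -0.03
```

>>> {"op": "servo_tool", "data": {
  "moves": [
    [-0.2, -0.2, -0.6, 0, 0.82],
    [-0.5, -0.5, -1.2, 0, 0.82],
    [-0.8, -0.8, -1.9, 0, 0.82],
    [-1.1, -1.1, -2.6, 0, 0.82],
    [-1.5, -1.5, -3.2, 0, 0.82],
    [-2, -2, -3.8, 0, 0.82],
    [-2.5, -2.5, -4.3, 0, 0.82],
    [-3.1, -3.1, -4.7, 0, 0.82],
    [-3.6, -3.5, -4.8, 0, 0.82],
    [-3.8, -3.6, -4.8, 0, 0.82]
  ]
}}

```text
time: 35.57
tool_pos: [0.5193, 0.1701, 0.4811]
ee_rot: [3.138, -0.001, 1.372]
wrist_force: [-0.2, -0.8, -4.0]
width: 0.0235
finger_force: 29.9
```

>>> {"op": "servo_tool", "data": {
  "moves": [
    [0, 0, 0, 0, 0.82],
    [0, 0, 0, 0, 0.82],
    [0, 0, 0, 0, 0.82],
    [0, 0, 0, 0, 0.82],
    [0, 0, 0, 0, 0.82],
    [0, 0, 0, 0, 0.82]
  ]
}}

```text
time: 36.07
tool_pos: [0.5218, 0.1723, 0.4778]
ee_rot: [-3.14, 0.001, 1.374]
wrist_force: [0.2, -0.5, -2.9]
width: 0.0233
finger_force: 29.9
```

Run:
```python
from h import *
o=robot.get_obs(); print(o['time'],o['width'],o['finger_force'],o['wrist_force'],o['tool_pos'],o['joint_positions'].round(2))
snap('top','top40');snap('scene','scene40')
def show(n,x0,y0,x1,y1,sx=1,sy=2):
    b=cv2.imread(f'pics/{n}.png').astype(int)
    for r in range(y0,y1,sy):
        print(r,''.join('#' if Rr-B>30 else ('+' if Rr-B>16 else ('g' if G-Rr>4 else 'O' if B>112 else 'o' if B>85 else '-' if B>55 else '.')) for u in range(x0,x1,sx) for B,G,Rr in [b[r,u]]))
show('top40',225,168,345,285,1,3); print(); show('scene40',250,30,410,246,2,4)
cs=load('scene40'); print('tcp in scene',proj(cs,o['tool_pos']))
```

```text
36.0667 0.023323646292552513 29.879977955213377 [ 0.15237274 -0.46261372 -2.92387976] [0.52179957 0.17226526 0.47784618] [0.22 0.25 0.57 0.   2.32 0.41]
168 ggg---ggggggggggggggggggggg-ooooooooooooooooooooooooOOOOOoo-ooOOOOOOOOooooooooooooOOOoo-ooo+############################
171 g----.gggggggggggggggggggggg-oooooooooooooooooooooOOOOOo-ooOOOOOOOOOOOOOOooo-ooOOOOo--oooooooooo+#######################
174 ---....ggggggggggggggggggggg.-ooooooooooooooooooOOOOOo--oOOOOOOOOOOOOOOOOOooOOOOOo-ooooooooooooooooo+###################
177 ........gggggggggggggggggggggg-ooooooooooooooOOOOOOooooooOOOOOOOOOOOOOOOOoOOOOo--oooooooooooooooooooooOO++##############
180 .........gggggggggggggggggggggg-oooooooooooOOOOOOOOOOOOOOOOOOOOOOOOOOOOoOOOOo-oooooooooooooooooooooOOOOOOOOOO+##########
183 ...-oooo-.ggggggggggggggggggggg--ooooooooOOOOOoOOOOOOOOOOOOOOooooooo-oOOOOo-oooooooooooooooooooooOOOOOOOOOOOOOOOO+######
186 ooooooo--...gggggggggggggggggggg--ooooOOOOOo-oOOOOOOOOOOOOOOo----ooooooo--ooooooooooooooooooooOOOOOOOOOOOOOOOOOOOOOOO+##
189 ooooooo-....ggggggggggggggggggggg--oOOOOOo--oooOOOOOOOOOOOOo-...-ooo
[... 7841 characters left out ...]
######+OOOOOOOOOOOOOOoooooooo-OOOOO+---OOOO----------o+++++++O++
218 ###########################OOOOOOOOOoooooooo+++--+++-oOOOO--------O+++++++++++++
222 ###############################-oooooooooo--++++-++ooOOOO-------O+++++++++++++++
226 ####################################ooooO-oOOO-+++-OOOOo+------+++++++++++++++++
230 ########################################+OOOOOOOo+OOO------oo++++++++++O++++++++
234 ############################################+OOo-OOO---------+++++++++++++++++++
238 #################################################+O---------o+++++++++++++++++++
242 ##################################################----------o+++++++++++++++++O+
tcp in scene [362.64888786  76.08106642]
```

Run:
```python
from h import *
from scipy.optimize import minimize_scalar
o=robot.get_obs(); G=o['tool_pos']+[0,0,.042]; cs=load('scene40')
for px in ((380,150),(382,152)):
    d=ray(cs,px); 
    for L in (.285,.295):
        b=d@(G-cs['C']); q=b*b-((G-cs['C'])@(G-cs['C'])-L*L)
        for t in ((b-np.sqrt(q),b+np.sqrt(q)) if q>0 else (b,)): print(px,L,(cs['C']+d*t).round(3))
print(proj(cs,G))
# bystanders and drawer: top view difference against the first picture near them
a=cv2.imread('pics/top0.png').astype(int);b=cv2.imread('pics/top40.png').astype(int)
for n,(x,y) in dict(bowl=(491,225),stand=(221,141),mill=(183,259),bucket=(130,197),panelR=(320,268),bowl2=(275,37)).items():
    w=b[y-8:y+9,x-8:x+9]; print(n,np.abs(a[y-8:y+9,x-8:x+9]-w).mean().round(1))
```

```text
(380, 150) 0.285 [0.803 0.13  0.528]
(380, 150) 0.285 [0.542 0.232 0.243]
(380, 150) 0.295 [0.812 0.127 0.538]
(380, 150) 0.295 [0.533 0.236 0.233]
(382, 152) 0.285 [0.804 0.134 0.523]
(382, 152) 0.285 [0.552 0.235 0.244]
(382, 152) 0.295 [0.813 0.131 0.533]
(382, 152) 0.295 [0.543 0.239 0.234]
[363.90758881  60.27672363]
bowl 27.0
stand 102.6
mill 19.7
bucket 17.6
panelR 23.5
bowl2 22.5
```

Run:
```python
from h import *
def sh(n,x,y,h):
    a,b=[cv2.cvtColor(cv2.imread(f'pics/{n}{k}.png'),cv2.COLOR_BGR2GRAY).astype(np.float32) for k in ('0','40')]
    t=a[y-h:y+h,x-h:x+h]; s=b[y-h-12:y+h+12,x-h-12:x+h+12]; r=cv2.matchTemplate(s,t,cv2.TM_CCOEFF_NORMED); _,v,_,l=cv2.minMaxLoc(r); return np.array(l)-12,round(v,2)
for n,x,y,h in (('top',491,225,34),('top',130,197,44),('top',190,260,24),('scene',413,246,46),('scene',149,218,28),('scene',470,180,40),('scene',409,160,22),('top',531,50,40),('top',310,262,18),('top',355,225,20)): print(n,x,y,*sh(n,x,y,h))
```

```text
top 491 225 [0 0] 1.0
top 130 197 [2 0] 0.4
top 190 260 [-7  6] 0.35
scene 413 246 [0 0] 1.0
scene 149 218 [0 0] 0.89
scene 470 180 [0 0] 1.0
scene 409 160 [0 0] 1.0Traceback (most recent call last):
  File "<stdin>", line 5, in <module>
  File "<stdin>", line 4, in sh
cv2.error: OpenCV(4.12.0) /io/opencv/modules/imgproc/src/templmatch.cpp:1179: error: (-215:Assertion failed) _img.size().height <= _templ.size().height && _img.size().width <= _templ.size().width in function 'matchTemplate'
```

Stand, bucket, mill and bowl are where they were. The jar and tins stand in place, and the pin's lowest tip is at z ≈ 0.235. Handing in.

```bash
python3 -c "
from h import *
o=robot.get_obs(); print(o['time'],o['width'],o['finger_force'],o['wrist_force'].round(1)); print(robot.close_job())"
```

```text
36.1667 0.02331126315572268 29.88277481199475 [ 0.8 -0.2 -3.9]
the job is handed in; nothing more can be done
None
```

The job is handed in at 36 s with the jar upright in its gap and the pin held by one handle, its lowest tip about 0.1 m above the chest top; however, after coming out at a slant, front end first, the pin slipped from the grip once and fell across the drawer's side wall, and I re-gripped it there, with the jar, tins and bystanders still in place in the last pictures.

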